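# Bin and tally the packing shims

### The job

First turn the tally dial back to zero, against its anticlockwise stop. Then post every loose steel shim on the table through the slot of the clear stock bin, and after that set the dial clockwise from zero by one click for each shim in the bin and press the record button home once it shows that count. Leave everything else on the table where it is.

Things in the scene. Friction and masses are not known exactly. Their poses are not given: they have to be found in the camera images.
- shim1_c (a point): a plain steel packing shim, a flat rectangular plate 90 mm long (its own x), 36 mm wide (y) and 8 mm thick (z), about 0.19 kg, alike on both faces and both ends, lying flat on the table at the start; this point is its centre
- shim2_c (a point): a plain steel packing shim, a flat rectangular plate 90 mm long (its own x), 36 mm wide (y) and 8 mm thick (z), about 0.19 kg, alike on both faces and both ends, lying flat on the table at the start; this point is its centre
- shim3_c (a point): a plain steel packing shim, a flat rectangular plate 90 mm long (its own x), 36 mm wide (y) and 8 mm thick (z), about 0.19 kg, alike on both faces and both ends, lying flat on the table at the start; this point is its centre; may be absent
- shim4_c (a point): a plain steel packing shim, a flat rectangular plate 90 mm long (its own x), 36 mm wide (y) and 8 mm thick (z), about 0.19 kg, alike on both faces and both ends, lying flat on the table at the start; this point is its centre; may be absent
- shim5_c (a point): a plain steel packing shim, a flat rectangular plate 90 mm long (its own x), 36 mm wide (y) and 8 mm thick (z), about 0.19 kg, alike on both faces and both ends, lying flat on the table at the start; this point is its centre; may be absent
- bin: clear plastic stock bin with a dark metal hood at its slot end, fixed, 200 mm long (x), 130 wide (y); origin: centre of its underside, z up, +x towards the slot end. Flat clear cover 145 mm above the table; the hood rises to 170 mm at the slot. Inside 190 x 120 x 130 mm. Outside the slot a tongue 18 mm wide carries the chute floor on, 42 mm up and outwards (+x); fingers pass on both sides of it.
- slot (a point): middle of the lower edge of the slot's mouth, 95 mm along the bin's +x, 155 mm up; axes as the bin's. Slot 46 mm wide (bin's y), 15 mm high, square to its slippery chute floor, which runs down into the bin (towards its -x) at 40 degrees below level for 45 mm, then ends. A shim tipped to that slope, long side along it, started in and let go slides in and drops to the bin's floor.
- dial (a joint): tally dial (rad): 0 at its anticlockwise stop, growing clockwise from above; a click every 30 degrees (0.5236 rad), 0 to 8 clicks; let go between clicks it drops into the nearest one; about 0.1 N m turns it. Starts 2 to 5 clicks from the stop. A white line on the dial points at one of nine white ticks on the unit; the longest tick is zero.
- dial_grip (a point): on the dial's axis, 87 mm above the table, 37 mm above the grey tally unit (fixed, 110 x 190 x 50 mm high); the dial's grip bar is 14 mm thick (y), 42 mm long (x), from 25 mm below this point to 7 mm above it; the axes turn with the dial, z up, and -x is the end with the white line
- record_top (a point): centre of the top of the round record button, 28 mm across, on the same unit 95 mm from the dial's axis, about 72 mm above the table; pressed straight down
- record (a joint): button travel (m): 0 up, 0.006 fully down at 5 N; springs back
- bearing: bystander: steel ring bearing, 52 mm across, 16 mm high, among the shims; origin under its centre
- filter: bystander: white oil filter can, 72 mm across, 85 mm high; origin under its centre
- jar: bystander: glass jar, 64 mm across, 85 mm high; origin under its centre
- wrench: bystander: steel wrench lying flat, 180 mm long; origin under its middle

How it is judged:
On the way, in this order (a step that is already met when the one before it is completed fails the run):
1. the tally dial is back at zero, against its anticlockwise stop (value of joint dial below 0.12 rad), for 0.2 s.
2. every shim is inside the bin (x of shim1_c in the frame of bin between -0.096 and 0.093 m and y of shim1_c in the frame of bin between -0.061 and 0.061 m and z of shim1_c in the frame of bin between 0 and 0.09 m and x of shim2_c in the frame of bin between -0.096 and 0.093 m and y of shim2_c in the frame of bin between -0.061 and 0.061 m and z of shim2_c in the frame of bin between 0 and 0.09 m and x of shim3_c in the frame of bin between -0.096 and 0.093 m and y of shim3_c in the frame of bin between -0.061 and 0.061 m and z of shim3_c in the frame of bin between 0 and 0.09 m and x of shim4_c in the frame of bin between -0.096 and 0.093 m and y of shim4_c in the frame of bin between -0.061 and 0.061 m and z of shim4_c in the frame of bin between 0 and 0.09 m and x of shim5_c in the frame of bin between -0.096 and 0.093 m and y of shim5_c in the frame of bin between -0.061 and 0.061 m and z of shim5_c in the frame of bin between 0 and 0.09 m), for 0.2 s.
3. the dial stands as many clicks from zero as there are shims (value of joint dial between 1.4308 and 2.75799 rad and (not (height (world z) of shim3_c above -9 m or value of joint dial above 99 rad) or not (height (world z) of shim4_c above -9 m or value of joint dial above 99 rad) or not (height (world z) of shim5_c above -9 m or value of joint dial above 99 rad) or value of joint dial above 2.47799 rad) and (not (height (world z) of shim3_c above -9 m or value of joint dial above 99 rad) or not (height (world z) of shim4_c above -9 m or value of joint dial above 99 rad) or value of joint dial above 1.9544 rad) and (not (height (world z) of shim3_c above -9 m or value of joint dial above 99 rad) or not (height (world z) of shim5_c above -9 m or value of joint dial above 99 rad) or value of joint dial above 1.9544 rad) and (not (height (world z) of shim4_c above -9 m or value of joint dial above 99 rad) or not (height (world z) of shim5_c above -9 m or value of joint dial above 99 rad) or value of joint dial above 1.9544 rad) and (height (world z) of shim3_c above -9 m or value of joint dial below 2.2344 rad) and (height (world z) of shim4_c above -9 m or value of joint dial below 2.2344 rad) and (height (world z) of shim5_c above -9 m or value of joint dial below 2.2344 rad) and (height (world z) of any of shim3_c, shim4_c above -9 m or value of joint dial below 1.7108 rad) and (height (world z) of any of shim3_c, shim5_c above -9 m or value of joint dial below 1.7108 rad) and (height (world z) of any of shim4_c, shim5_c above -9 m or value of joint dial below 1.7108 rad)), for 0.3 s.
4. the record button is pressed home with the dial at the count (all of step 3 and value of joint record above 0.004 m), for 0.05 s.
At the end, for the whole second after the job is handed in: every shim lies at rest inside the bin, the dial rests within 8 degrees of the click whose number equals the number of shims (3, 4 or 5), and the record button has come up again (all of step 2 and all of step 3 and value of joint record below 0.0015 m and linear speed of each of shim1, shim2, shim3, shim4, shim5 below 0.02 m/s and velocity of joint dial below 0.1 rad/s); the robot touches nothing.
It fails at once if the bearing is moved by more than 45 mm (distance of bearing from where it was at the start of the episode above 0.045 m).
It fails at once if the filter is moved by more than 30 mm (distance of filter from where it was at the start of the episode above 0.03 m).
It fails at once if the jar is moved by more than 30 mm (distance of jar from where it was at the start of the episode above 0.03 m).
It fails at once if the wrench is moved by more than 45 mm (distance of wrench from where it was at the start of the episode above 0.045 m).
Of shim3, shim4, shim5 only 1 to 3 are there at a start; the rules pass over those that are not, and their reading is None.
At some moment in a run one of shim1, shim2, shim3, shim4, shim5 may be knocked a few centimetres aside while the robot is not near it.
It also fails if it takes over 210 s, if anything falls off the work surface, if the arm or the gripper's body presses on something with over 40 N, if the wrist force passes 120 N, or if a joint passes its speed limit or range.

### The arm

A 7-joint arm with a two-finger parallel gripper is mounted at the origin on the work surface. World frame = base frame: x ahead of the robot, y to its left, z up, the work surface at z = 0. Lengths are in m, angles in rad, forces in N, time in s.
With the tool pointing down it reaches from about 0.425 to 0.925 m from the base axis. Payload 6.8 kg.
Tool frame: the origin (TCP) lies midway between the tips of the shut fingers; the grasp point (between the pads) lies 19 mm behind it; x points along the fingers, z is the direction in which the jaws open and shut, and the axes are right-handed (so a half turn about x gives the same grasp; the last joint's range is limited). The gripper opens to 85 mm and grips with 20 to 120 N. Pads are 22 mm wide; open, the fingers measure 114 mm over their backs; the gripper's body (76 mm by 85 mm) begins 54 mm behind the grasp point. The pads swing forward as they close: fully open they stand 13 mm farther back than shut.
Start: joints at [-1.451, 0.477, 0.022, 1.555, -0.011, 1.109, -0.083], TCP at [0.152, 0.658, 0.231] pointing down, gripper open.
Joint ranges: [-2.96, 2.96], [-0.34, 2.1], [-1.41, 1.46], [0.24, 2.44], [-1.37, 4.51], [0.17, 1.92], [-2.96, 2.96]. Speed limits (rad/s): [2.39, 2.39, 3.14, 3.14, 3.14, 3.14, 3.14].

### API

Orientations are given as a unit quaternion [w, x, y, z].
In Python, from station import bot gives the robot as it stands. The module is installed in compiled form; this text tells all that it offers.
- The arm moves only by the shell command python3 -m jog 'ROWS' [FORCE]. ROWS is text: rows parted by semicolons, each of 7 numbers parted by spaces: the shift along the tool's x, y, z in mm, then the turn, a rotation vector about the tool's x, y, z in units of 6 degrees (1.0 is 6 degrees), then the finger opening in mm, from 0 to 85.4. A call has 1 to 5 rows; each row shifts and turns the commanded pose from where the row before left it, along the tool's axes as they then stand; what a row does not reach is not made up. A row lasts 1/10 s, in which the tool goes at most 50 mm and 8.59 degrees, less where a joint would pass 70% of its speed; a pose out of reach is approached as far as the arm can. A call with a gripper value outside its range is refused whole. The fingers move at their own pace and stop on an object; FORCE is the grip in N (left out, the last holds). Time passes only in rows, so rows that do not move let the fingers close. It gives the time, the measured TCP pose, the force and the opening at its end, in the units of the state.
- bot.get_obs(): the state, without advancing time (a new reading comes with each control period).
- bot.read_camera(name): name is "scene" or "top" or "wrist"; returns (picture, depth): 384x512x3 uint8, red, green, blue; 384x512 float32, m along the optical axis (not along the pixel's ray), 0 where there is no reading.
- bot.calibration(name): a dict with "fx", "fy", "cx", "cy" (pixels), "T" (4x4, takes a point from camera to world coordinates). Camera axes: x right, y up, looking along -z (the intrinsics and any distortion apply to the point x, -y, -z); pixel columns grow to the right and rows downward; lengths in m; the calibration is good to about 2 mm. The wrist camera is an equidistant fisheye: a pixel r from the principal point sees the ray r / f radians off the axis. A picture is of the moment at which its call begins: read the wrist's pose just before it. calibration takes no time and is no camera call; for the wrist camera it gives the pose at the moment of the call.
- bot.hand_in(): hands the job in, once; it reports no verdict.
The state is a dict: "t": time; "q": joint angles; "joint_vel": joint speeds; "joint_torque": joint torques, N m; "eef_pos": TCP position; "tool_rot": TCP orientation; "contact_force": force on the tool from outside, world axes, zero at the start; "torque": the same for the moment, N m; "gripper_width": opening from 0.0 (shut) to 1.0 (fully open).
Only numpy, scipy, OpenCV 4.12 (cv2) and the standard library are available. Lean on these libraries where they do the work, as an engineer would, in place of code of your own. Each camera call takes 0.05 s, during which the arm holds its last target.

## Working session

There is one attempt and no reset: what is moved stays moved. The work goes in short steps, Python scripts to look and compute and a shell command to move; the robot and the scene stay as the last step left them, time stands still between calls to the robot, and variables do not carry over. Pictures are saved under pics/ and viewed, and the job is handed in when it is done.

```bash
ls; mkdir -p pics; python3 - <<'E'
from station import bot
import cv2,numpy as np
o=bot.get_obs(); print(o)
for n in ["scene","top","wrist"]:
    c=bot.calibration(n); print(n,c)
    p,d=bot.read_camera(n); cv2.imwrite(f"pics/{n}0.png",p[:,:,::-1]); np.savez(f"pics/{n}0.npz",p=p,d=d,T=c["T"])
E
```

```text
pics
{'t': 0.0, 'q': array([-1.4511323 ,  0.4778129 ,  0.02233206,  1.55645829, -0.01149999,
        1.10927586, -0.08308795]), 'joint_vel': array([ 7.50791764e-04, -1.81534067e-04, -8.54051573e-04,  1.05330165e-04,
        6.38209359e-05, -8.68576573e-04,  2.44145597e-04]), 'joint_torque': array([-5.42236339e-04, -5.96447182e+01,  1.60788082e+00, -2.81203097e+01,
        1.25272895e-02,  9.18618782e-03, -1.37585388e-05]), 'eef_pos': array([0.15229152, 0.65699053, 0.23031409]), 'tool_rot': array([ 0.55309513, -0.44039163,  0.55404509,  0.4395168 ]), 'contact_force': array([ 0.42857624,  0.97148002, -0.09241826]), 'torque': array([-0.0008448 , -0.00960188,  0.04840638]), 'gripper_width': 1.0018368016393615}
scene {'fx': 351.7491531344666, 'fy': 351.7491531344666, 'cx': 257.09005030522195, 'cy': 188.14558705215015, 'T': array([[ 0.76327557, -0.3462376 ,  0.54546304,  1.05226977],
       [ 0.64593628,  0.42633305, -0.6332507 , -0.55477118],
       [-0.01329372,  0.83567916,  0.54905703,  0.57116646],
       [ 0.        ,  0.        ,  0.        ,  1.        ]])}
top {'fx': 498.6017005641767, 'fy': 498.6017005641767, 'cx': 259.1509084561259, 'cy': 194.75314044885218, 'T': array([[ 0.01923436,  0.98072912, -0.19442335,  0.35317063],
       [-0.9997823 ,  0.01729382, -0.01167358, -0.01288882],
       [-0.0080863 ,  0.19460555,  0.98084825,  1.34571461],
       [ 0.        ,  0.        ,  0.        ,  1.        ]])}
wrist {'fx': 297.3186396354542, 'fy': 297.3186396354542, 'cx': 253.29926995455878, 'cy': 193.4090013339704, 'T': array([[ 0.22585005, -0.92454765, -0.30692572,  0.07495066],
       [ 0.97416086,  0.2138492 ,  0.07265765,  0.67598805],
       [-0.00153964, -0.31540476,  0.94895599,  0.37390635],
       [ 0.        ,  0.        ,  0.        ,  1.        ]])}
```

View pics/scene0.png

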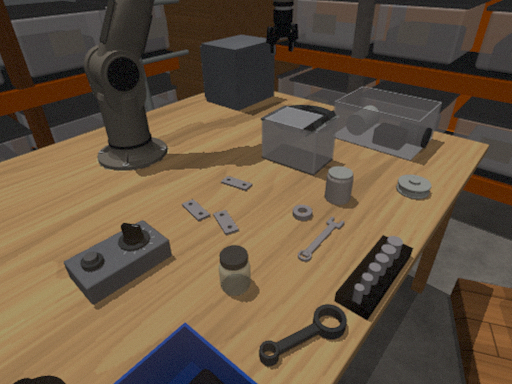

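View pics/top0.png

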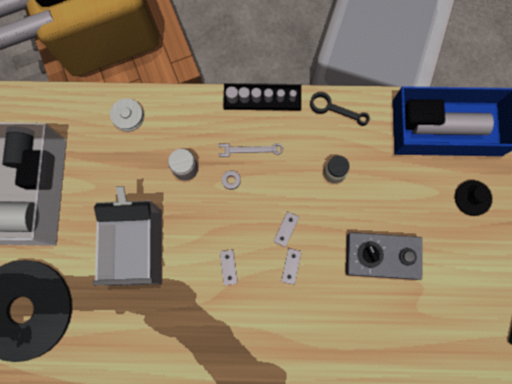

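View pics/wrist0.png

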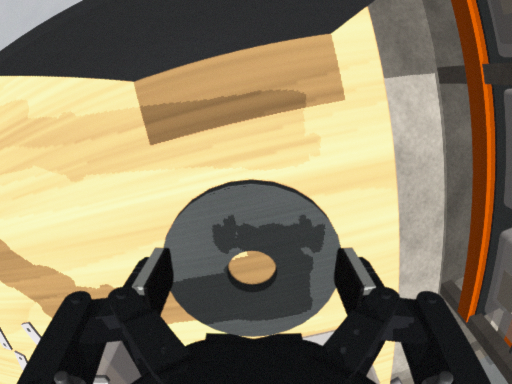

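The top picture shows three shims at (287,229), (229,267) and (291,266). The bin is around (128,243) with its slot end at (125,210), the tally unit is at (384,256), and the bearing is at (231,180). Next I'll measure positions.

```bash
cat > h.py <<'E'
from station import bot
import cv2,numpy as np
from scipy.spatial.transform import Rotation as R
def cam(n):
    c=bot.calibration(n); p,d=bot.read_camera(n); return p,d,c
def rays(c,uv,fish=False):
    uv=np.atleast_2d(np.asarray(uv,float)); x=(uv[:,0]-c['cx'])/c['fx']; y=(uv[:,1]-c['cy'])/c['fy']
    if fish:
        r=np.hypot(x,y)+1e-12; d=np.c_[np.sin(r)*x/r,-np.sin(r)*y/r,-np.cos(r)]
    else: d=np.c_[x,-y,-np.ones_like(x)]
    T=np.asarray(c['T']); return T[:3,3],d@T[:3,:3].T
def plane(c,uv,z,fish=False):
    o,d=rays(c,uv,fish); s=(z-o[2])/d[:,2]; return o+d*s[:,None]
def proj(c,P,fish=False):
    T=np.asarray(c['T']); q=(np.atleast_2d(P)-T[:3,3])@T[:3,:3]; x,y,z=q[:,0],-q[:,1],-q[:,2]
    if fish:
        r=np.hypot(x,y)+1e-12; th=np.arctan2(r,z); return np.c_[c['cx']+c['fx']*th*x/r,c['cy']+c['fy']*th*y/r]
    return np.c_[c['cx']+c['fx']*x/z,c['cy']+c['fy']*y/z]
def up(p,x0,y0,x1,y1,k,name):
    cv2.imwrite(name,cv2.resize(p[y0:y1,x0:x1,::-1],None,fx=k,fy=k,interpolation=cv2.INTER_CUBIC))
def toolrot():
    q=bot.get_obs()['tool_rot']; return R.from_quat([q[1],q[2],q[3],q[0]])
def steps(target_pos,target_R=None):
    """total shift in tool axes(mm), rotvec tool axes units of 6deg"""
    o=bot.get_obs(); Rt=toolrot(); 
    d=Rt.inv().apply(np.array(target_pos)-o['eef_pos'])*1000
    w=(Rt.inv()*target_R).as_rotvec()/np.radians(6) if target_R is not None else np.zeros(3)
    return d,w
def mkR(x,z):
    x=np.array(x,float);x/=np.linalg.norm(x);z=np.array(z,float);z-=x*(z@x);z/=np.linalg.norm(z)
    return R.from_matrix(np.c_[x,np.cross(z,x),z])
E
python3 - <<'E'
from h import *
z=np.load('pics/top0.npz');p=z['p'];c=bot.calibration('top')
up(p,200,130,450,300,3.2,'pics/t0a.png'); up(p,80,160,180,300,4,'pics/t0b.png')
s=np.load('pics/scene0.npz')['p']; up(s,50,150,260,330,3.5,'pics/s0a.png');up(s,240,80,460,200,3.5,'pics/s0b.png')
hsv=cv2.cvtColor(p,cv2.COLOR_RGB2HSV); m=((hsv[:,:,1]<60)&(hsv[:,:,2]>70)).astype(np.uint8)
m=cv2.morphologyEx(m,cv2.MORPH_CLOSE,np.ones((5,5)))
for k in cv2.findContours(m,cv2.RETR_EXTERNAL,cv2.CHAIN_APPROX_NONE)[0]:
    a=cv2.contourArea(k)
    if 150<a<3000:
        P=plane(c,k[:,0,:],0.008)[:,:2].astype(np.float32); r=cv2.minAreaRect(P*1000); print(k[:,0].mean(0).round(),a,np.round(r[0]),np.round(r[1]),round(r[2],1))
print(proj(c,[[0,0,0],[.3,0,0]]))
E
```

```text
[228. 267.] 437.0 [421.  82.] [91. 37.] 9.1
[291. 266.] 439.5 [427. -85.] [38. 91.] 78.9
[286. 229.] 420.5 [526. -71.] [38. 91.] 66.8
[126. 199.] 168.5 [594. 362.] [108.  60.] 63.8
[231. 180.] 253.0 [660.  81.] [48. 50.] 1.0
[183. 164.] 611.5 [701. 221.] [88. 73.] 6.0
[247. 149.] 400.5 [746.  30.] [ 38. 176.] 1.0
[456. 125.] 1152.5 [ 832. -542.] [ 62. 215.] 0.9
[126. 114.] 828.0 [845. 383.] [100.  90.] 46.4
[[255.64588504 437.00644026]
 [257.9986332  314.21407671]]
```

View pics/t0a.png

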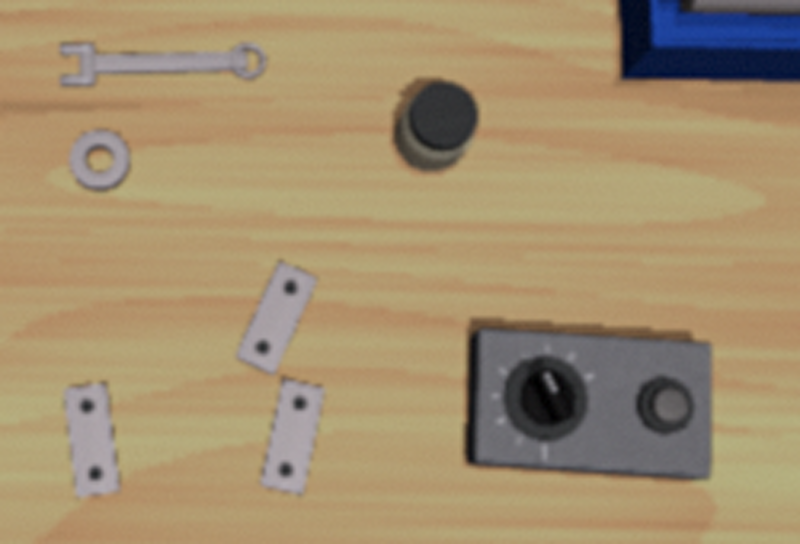

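View pics/t0b.png

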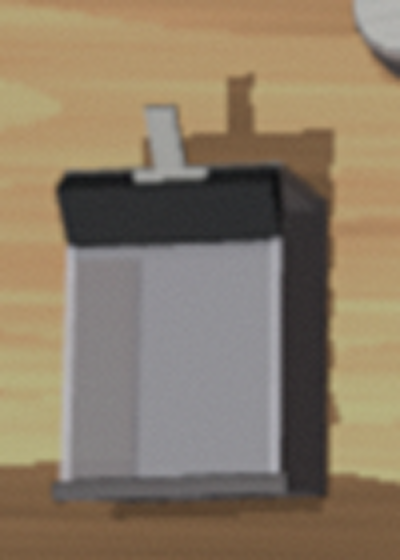

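View pics/s0a.png

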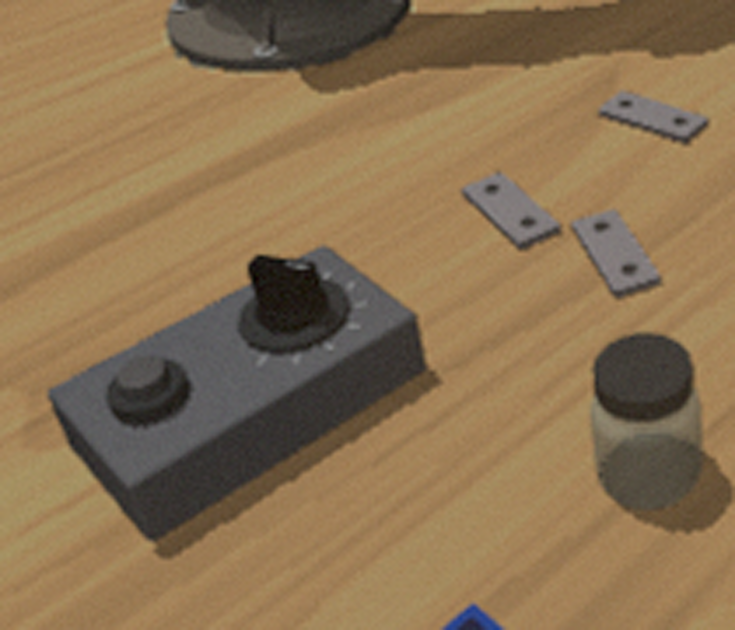

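View pics/s0b.png

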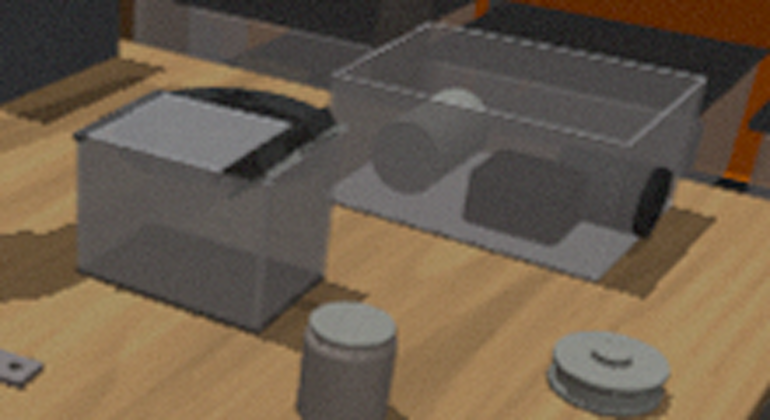

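```bash
python3 - <<'E'
from h import *
c=bot.calibration('top')
S=lambda uv:[(200+u/3.2-.35,130+v/3.2-.35) for u,v in uv]
tick=S([(545,452),(517,441),(500,420),(494,396),(503,371),(546,350),(573,356),(590,377)])
P=plane(c,tick,.05)[:,:2]
A=np.c_[2*P,np.ones(len(P))]; s=np.linalg.lstsq(A,(P**2).sum(1),rcond=None)[0]; C=s[:2]; print('dial',C,np.sqrt(s[2]+C@C))
print('ticks cw ang',np.degrees(np.arctan2(*(P-C).T[::-1])).round(1))
line=plane(c,S([(543,373),(552,393)]),.094)[:,:2]; print('line',line,np.degrees(np.arctan2(*(line[0]-C)[::-1])))
bar=plane(c,S([(543,373),(563,418)]),.094)[:,:2]; print('bar',bar,bar.mean(0))
b=plane(c,S([(670,404)]),.072)[0];print('button',b, np.linalg.norm(b[:2]-C))
cor=plane(c,S([(480,328),(711,343),(710,479),(470,464)]),.05)[:,:2];print('unit',cor)
# bin: cover and mouth
B=lambda uv:[(80+u/4-.4,160+v/4-.4) for u,v in uv]
print('cover front edge',plane(c,B([(70,245),(280,238)]),.145)); print('back',plane(c,B([(56,487),(286,476)]),.145))
print('hood top edge',plane(c,B([(62,180),(280,172)]),.17))
print('tongue tip',plane(c,B([(147,107),(178,107)]),.18))
print('tool z',toolrot().as_matrix().round(3))
E
```

```text
dial [ 0.4573372  -0.28759834] 0.041330044156062784
ticks cw ang [177.4 144.  114.1  86.6  56.4  -1.3 -32.2 -61.8]
line [[ 0.47482623 -0.27635203]
 [ 0.45935232 -0.28299321]] 32.74301294267796
bar [[ 0.47482623 -0.27635203]
 [ 0.44011355 -0.29105452]] [ 0.45746989 -0.28370328]
button [ 0.45425845 -0.38087325  0.072     ] 0.09332570616817888
unit [[ 0.51480014 -0.23525901]
 [ 0.50597603 -0.42237149]
 [ 0.39690929 -0.41677159]
 [ 0.40512978 -0.22550369]]
cover front edge [[0.51940439 0.39492951 0.145     ]
 [0.5260168  0.26707175 0.145     ]]
back [[0.37417737 0.39127358 0.145     ]
 [0.3832315  0.25462118 0.145     ]]
hood top edge [[0.55517461 0.39450667 0.17      ]
 [0.56237948 0.26372533 0.17      ]]
tongue tip [[0.59873589 0.34367425 0.18      ]
 [0.59906156 0.32505571 0.18      ]]
tool z [[-0.    -0.974  0.226]
 [-0.001  0.226  0.974]
 [-1.    -0.    -0.001]]
```

```bash
python3 -m jog '-9 -37 -20 0 0 0 85;-9 -37 -20 0 0 0 85;-9 -37 -20 0 0 0 85;-9 -37 -20 0 0 0 85;-9 -37 -20 0 0 0 85' 
python3 -m jog '-9 -37 -20 0 0 0 85;-9 -37 -20 0 0 0 85;-9 -37 -20 0 0 0 85;-9 -37 -20 0 0 0 85;-9 -37 -20 0 0 0 85'
python3 -m jog '0 -37 -20 0 0 0 85;0 -7 -45 0 0 0 85;0 -7 -45 0 0 0 85;0 -7 -45 0 0 0 85;0 -7 -45 0 0 0 85'
```

```text
t: 0.65
eef_pos: [0.3111, 0.5169, 0.2764]
tool_rot: [0.553, -0.44, 0.554, 0.44]
contact_force: [0.2, 1.6, -0.2]
gripper_width: 0.993
t: 1.15
eef_pos: [0.4687, 0.3777, 0.3215]
tool_rot: [0.553, -0.44, 0.554, 0.44]
contact_force: [1.0, 0.8, -0.2]
gripper_width: 0.992
t: 1.65
eef_pos: [0.4853, 0.1677, 0.321]
tool_rot: [0.553, -0.44, 0.554, 0.44]
contact_force: [0.6, -0.1, 0.1]
gripper_width: 0.995
```

```bash
python3 -m jog '4 -7.5 -45 0 0 0 85;4 -7.5 -45 0 0 0 85;4 -7.5 -45 0 0 0 85;4 -7.5 -45 0 0 0 85;4 -7.5 -45 0 0 0 85' 
python3 -m jog '15 -7.5 -45 0 0 0 85;15 -7.5 -45 0 0 0 85;15 -7.5 -45 0 0 0 85;15 -7.5 -45 0 0 0 85;15 -7.5 -45 0 0 0 85'
for i in 1 2 3 4; do :; done
python3 -m jog '0 0 0 1.2 0 0 85;0 0 0 1.2 0 0 85;0 0 0 1.2 0 0 85;0 0 0 1.2 0 0 85;0 0 0 1.2 0 0 85'
python3 -m jog '0 0 0 1.2 0 0 85;0 0 0 1.2 0 0 85;0 0 0 1.2 0 0 85;0 0 0 1.2 0 0 85;0 0 0 1.2 0 0 85'
python3 -m jog '0 0 0 1.2 0 0 85;0 0 0 1.2 0 0 85;0 0 0 1.2 0 0 85;0 0 0 1.2 0 0 85;0 0 0 1.2 0 0 85'
python3 -m jog '0 0 0 1.2 0 0 85;0 0 0 1.2 0 0 85;0 0 0 1.2 0 0 85;0 0 0 1.2 0 0 85;0 0 0 0.5 0 0 85'
python3 - <<'E'
from h import *
print(bot.get_obs()['q'],toolrot().as_matrix().round(3))
p,d,c=cam('wrist'); cv2.imwrite('pics/w1.png',p[:,:,::-1]); np.savez('pics/w1.npz',p=p,d=d,T=c['T'])
print(steps([.457,-.2865,.12],mkR([0,0,-1],[np.cos(np.radians(-62.5)),np.sin(np.radians(-62.5)),0])))
E
```

```text
t: 2.15
eef_pos: [0.4709, -0.0597, 0.3012]
tool_rot: [0.554, -0.44, 0.553, 0.44]
contact_force: [1.0, -0.0, 0.3]
gripper_width: 0.998
t: 2.65
eef_pos: [0.4569, -0.2872, 0.2257]
tool_rot: [0.554, -0.44, 0.553, 0.44]
contact_force: [0.8, 1.2, 0.1]
gripper_width: 0.992
t: 3.15
eef_pos: [0.4571, -0.2855, 0.2261]
tool_rot: [0.663, -0.245, 0.663, 0.246]
contact_force: [-0.4, -0.3, -0.6]
gripper_width: 0.995
t: 3.65
eef_pos: [0.4572, -0.2854, 0.2261]
tool_rot: [0.706, -0.029, 0.707, 0.029]
contact_force: [0.8, 0.5, -0.4]
gripper_width: 0.999
t: 4.15
eef_pos: [0.4572, -0.2854, 0.2261]
tool_rot: [0.681, 0.191, 0.681, -0.191]
contact_force: [-0.8, 0.0, -0.3]
gripper_width: 0.997
t: 4.65
eef_pos: [0.4573, -0.2853, 0.226]
tool_rot: [0.602, 0.37, 0.603, -0.37]
contact_force: [0.3, -0.6, -0.3]
gripper_width: 0.996
[-0.45278309  0.51521652  1.2281441   1.93660887 -0.55151159  1.08665105
 -0.0925972 ] [[-0.001  0.892  0.453]
 [ 0.     0.453 -0.892]
 [-1.    -0.001 -0.   ]]
(array([105.90921932,  -0.71376401,   1.01176483]), array([-0.10177103, -0.00411145,  0.00780742]))
```

View pics/w1.png

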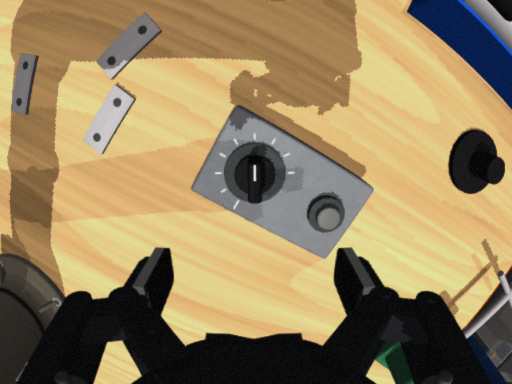

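The wrist picture shows the dial at (255,173) with its bar upright in the image, so the jaws are square to it. The long zero tick is at (237,206) and the button is at (327,213).

```bash
python3 - <<'E'
from h import *
z=np.load('pics/w1.npz');p=z['p'];c=bot.calibration('wrist'); c['T']=z['T']
up(p,185,100,385,260,4,'pics/w1a.png')
P=lambda uv,h:plane(c,uv,h,True)[:,:2]
print(P([[255,173]],.062),P([[254.5,158],[255,200]],.094),P([[328,212]],.072))
E
```

```text
[[ 0.46120793 -0.28561873]] [[ 0.48128111 -0.27466   ]
 [ 0.44406668 -0.29416801]] [[ 0.46092064 -0.37601679]]
```

View pics/w1a.png

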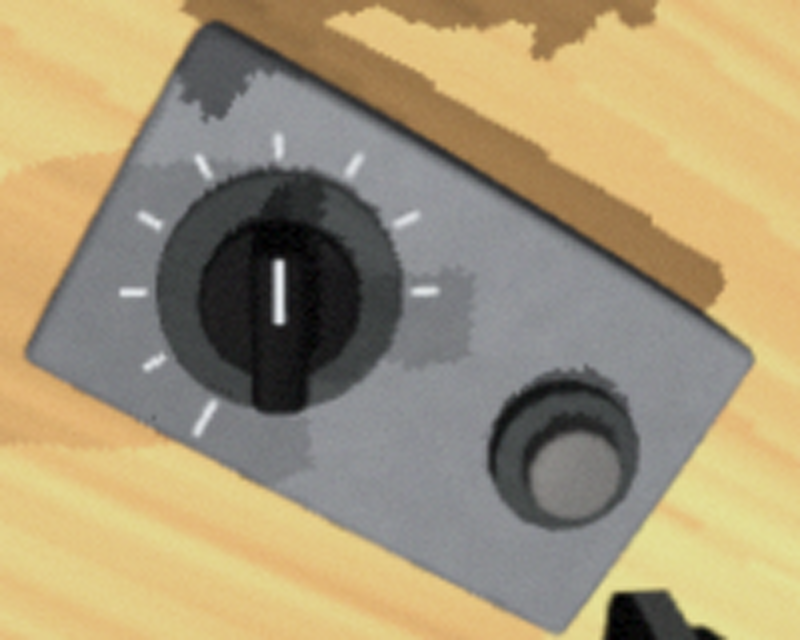

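```bash
python3 -m jog '35 2 1 0 0 0 45;35 0 0 0 0 0 45;35 0 0 0 0 0 45;30 0 0 0 0 0 45;19 0 0 0 0 0 45' 
python3 -m jog '0 0 0 0 0 0 10;0 0 0 0 0 0 5;0 0 0 0 0 0 5;0 0 0 0 0 0 5;0 0 0 0 0 0 5' 40
```

```text
t: 5.2
eef_pos: [0.4587, -0.2847, 0.07]
tool_rot: [0.603, 0.368, 0.605, -0.368]
contact_force: [0.0, -0.7, -0.1]
gripper_width: 0.527
t: 5.7
eef_pos: [0.4595, -0.2856, 0.073]
tool_rot: [0.604, 0.369, 0.603, -0.368]
contact_force: [-2.2, 1.8, 3.4]
gripper_width: 0.158
```

```bash
for n in 1; do python3 -m jog '0 0 0 -1.2 0 0 5;0 0 0 -1.2 0 0 5;0 0 0 -1.2 0 0 5;0 0 0 -1.2 0 0 5;0 0 0 -1.2 0 0 5'; done
python3 -m jog '0 0 0 -1.2 0 0 5;0 0 0 -1.2 0 0 5;0 0 0 -1.2 0 0 5;0 0 0 -1.2 0 0 5;0 0 0 -1.2 0 0 5'
python3 -c "
from h import *
print(bot.get_obs()['q'].round(2),toolrot().as_matrix().round(2)[:,2],bot.get_obs()['torque'])"
```

```text
t: 6.2
eef_pos: [0.4587, -0.2847, 0.073]
tool_rot: [0.688, 0.163, 0.689, -0.162]
contact_force: [-5.6, 4.7, 7.4]
gripper_width: 0.158
t: 6.7
eef_pos: [0.4575, -0.2844, 0.0729]
tool_rot: [0.704, -0.057, 0.706, 0.059]
contact_force: [-8.5, 6.9, 11.6]
gripper_width: 0.154
[-0.04  0.55  0.63  2.04 -0.5   0.71  1.07] [ 0.99  0.16 -0.  ] [ 1.32436291  1.95187891 -0.05585356]
```

```bash
python3 -m jog '-4 0 0 0 0 0 5;0 0 0 -1.2 0 0 5;0 0 0 -1.2 0 0 5;0 0 0 -1.2 0 0 5;0 0 0 -1.2 0 0 5'
python3 -m jog '0 0 0 -1.2 0 0 5;0 0 0 -1.2 0 0 5;0 0 0 -1.2 0 0 5;0 0 0 -1.2 0 0 5;0 0 0 -1.2 0 0 5'
python3 -c "
from h import *
print(bot.get_obs()['q'].round(2),toolrot().as_matrix().round(2)[:,2],bot.get_obs()['torque'])"
```

```text
t: 7.2
eef_pos: [0.4562, -0.2846, 0.074]
tool_rot: [0.666, -0.23, 0.67, 0.233]
contact_force: [-2.3, -1.7, -20.9]
gripper_width: 0.148
t: 7.7
eef_pos: [0.4555, -0.2857, 0.074]
tool_rot: [0.562, -0.425, 0.566, 0.428]
contact_force: [-3.8, -3.0, -19.9]
gripper_width: 0.15
[ 0.18  0.48  0.34  2.03 -0.25  0.68  1.97] [ 0.27  0.96 -0.  ] [-0.84323392  0.79824048 -0.03308902]
```

```bash
python3 -m jog '3 0 0 -1.2 0 0 5;0 0 0 -1.2 0 0 5;0 0 0 -0.6 0 0 5;0 0 0 0 0 0 5;0 0 0 0 0 0 5'
python3 -c "
from h import *
print(bot.get_obs()['q'].round(2),toolrot().as_matrix().round(3)[:,2],bot.get_obs()['torque'])"
```

```text
t: 8.2
eef_pos: [0.4561, -0.2863, 0.0738]
tool_rot: [0.492, -0.505, 0.494, 0.508]
contact_force: [-10.1, 1.3, 9.2]
gripper_width: 0.155
[ 0.24  0.48  0.26  2.02 -0.19  0.67  2.22] [-0.028  1.     0.002] [ 0.48521059  2.21475733 -1.00665125]
```

```bash
python3 -m jog '0 0 0 0.4 0 0 5;0 0 0 0 0 0 40;0 0 0 0 0 0 40;0 0 0 0 0 0 40;-20 0 0 0 0 0 40'
python3 -m jog '-40 0 0 0 0 0 70;-40 0 0 0 0 0 85;-40 0 0 0 0 0 85;-40 0 0 0 0 0 85;-40 0 0 0 0 0 85'
python3 - <<'E'
from h import *
p,d,c=cam('wrist'); cv2.imwrite('pics/w2.png',p[:,:,::-1]); np.savez('pics/w2.npz',p=p,d=d,T=c['T']); print(bot.get_obs()['q'])
E
```

```text
t: 8.7
eef_pos: [0.4587, -0.2848, 0.0919]
tool_rot: [0.501, -0.497, 0.502, 0.499]
contact_force: [-0.3, 0.5, 0.1]
gripper_width: 0.47
t: 9.2
eef_pos: [0.4597, -0.2856, 0.2954]
tool_rot: [0.502, -0.499, 0.502, 0.498]
contact_force: [1.3, -0.4, 0.7]
gripper_width: 0.993
[ 0.15074312  0.19214271  0.34063609  1.80791612 -0.07161743  1.14161471
  2.07772175]
```

View pics/w2.png

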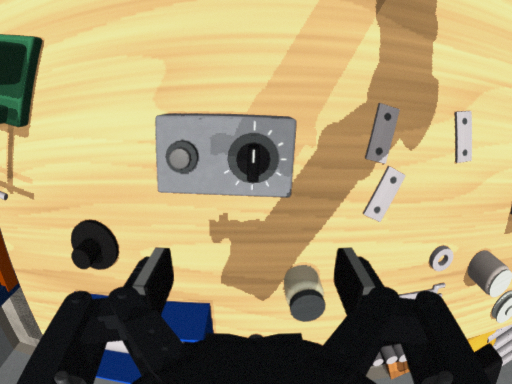

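The wrist picture shows the dial line on the long zero tick (254,127), so the dial is back at zero. Shims are at (382,133), (384,193) and (463,137). I'll cross-check shim positions between the two views.

```bash
cat >> h.py <<'E'
def shims(p,c,fish=False,zt=.008,lo=60,vmin=70):
    hsv=cv2.cvtColor(p,cv2.COLOR_RGB2HSV); m=((hsv[:,:,1]<lo)&(hsv[:,:,2]>vmin)).astype(np.uint8)
    m=cv2.morphologyEx(m,cv2.MORPH_CLOSE,np.ones((5,5)))
    out=[]
    for k in cv2.findContours(m,cv2.RETR_EXTERNAL,cv2.CHAIN_APPROX_NONE)[0]:
        if cv2.contourArea(k)<200: continue
        P=plane(c,k[:,0,:],zt,fish)[:,:2].astype(np.float32); (cx,cy),(w,h),a=cv2.minAreaRect(P*1000)
        if w<h: w,h=h,w; a-=90
        a=(a+90)%180-90
        if 80<w<102 and 30<h<46: out.append((k[:,0].mean(0).round(),round(cx,1),round(cy,1),round(w),round(h),round(a,1)))
    return out
E
python3 - <<'E'
from h import *
z=np.load('pics/w2.npz');c=bot.calibration('wrist');c['T']=z['T']
for s in shims(z['p'],c,True): print('w',s)
p,d,c=cam('top')
for s in shims(p,c): print('t',s)
E
```

```text
w (array([384., 194.]), 526.8, -71.7, 90, 38, -23.8)
w (array([463., 136.]), 422.2, 80.6, 90, 39, 8.8)
w (array([382., 133.]), 427.5, -86.0, 90, 37, -11.7)
t (array([228., 267.]), 420.7, 82.1, 91, 38, 9.1)
t (array([291., 266.]), 426.8, -85.2, 91, 37, -10.0)
t (array([286., 229.]), 526.4, -71.1, 92, 38, -23.4)
```

```bash
cat >> h.py <<'E'
def down(ang): a=np.radians(ang); return mkR([0,0,-1],[np.cos(a),np.sin(a),0])
E
python3 - <<'E'
from h import *
print(steps([.5358,-.0754,.06],down(66.4)))
E
```

```text
(array([239.28951436, -69.07464547, 213.48767803]), array([ 3.86162618, -0.01839861,  0.1082932 ]))
```

```bash
python3 -m jog '10 -10 40 0 0 0 85;10 -15 40 0 0 0 85;15 -15 40 0 0 0 85;20 -15 40 0 0 0 85;20 -14 40 0 0 0 70'
python3 -m jog '30 0 13.5 0 0 0 60;30 0 0 1 0 0 50;30 0 0 1 0 0 50;30 0 0 1 0 0 50;30 0 0 0.9 0 0 50'
python3 - <<'E'
from h import *
print(steps([.5358,-.0754,.02],down(66.4)),bot.get_obs()['q'].round(2))
E
```

```text
t: 9.8
eef_pos: [0.5308, -0.0843, 0.2176]
tool_rot: [0.502, -0.498, 0.501, 0.498]
contact_force: [0.1, 0.1, -0.4]
gripper_width: 0.855
t: 10.3
eef_pos: [0.5303, -0.0725, 0.0669]
tool_rot: [0.593, -0.385, 0.593, 0.385]
contact_force: [0.4, -0.0, 0.6]
gripper_width: 0.588
(array([46.88391286, -6.16733643, -0.40697016]), array([-0.07397279, -0.00026317,  0.00557812])) [-0.17  0.48  0.24  2.03 -0.18  0.65  1.34]
```

```bash
python3 -m jog '25 -6 0 0 0 0 50;20 0 0 0 0 0 50;12 0 0 0 0 0 50;4 0 0 0 0 0 50;0 0 0 0 0 0 50'
python3 -m jog '4 0 0 0 0 0 50;0 0 0 0 0 0 50'
python3 -m jog '3 0 0 0 0 0 50;0 0 0 0 0 0 50'
```

```text
t: 10.8
eef_pos: [0.5356, -0.0751, 0.0071]
tool_rot: [0.592, -0.386, 0.593, 0.386]
contact_force: [-0.6, 0.6, 0.4]
gripper_width: 0.584
t: 11.0
eef_pos: [0.5361, -0.0751, 0.0038]
tool_rot: [0.593, -0.386, 0.592, 0.386]
contact_force: [0.2, 0.5, 0.1]
gripper_width: 0.588
t: 11.2
eef_pos: [0.5358, -0.075, 0.0004]
tool_rot: [0.593, -0.386, 0.592, 0.386]
contact_force: [-0.5, 0.4, 0.7]
gripper_width: 0.585
```

```bash
python3 -m jog '2 0 0 0 0 0 50;0 0 0 0 0 0 50'
python3 -m jog '0 0 0 0 0 0 30;0 0 0 0 0 0 25;0 0 0 0 0 0 25;0 0 0 0 0 0 25;0 0 0 0 0 0 25' 60
python3 -m jog '-15 0 0 0 0 0 25;-40 0 0 0 0 0 25;-40 0 0 0 0 0 25;-40 0 0 0 0 0 25;-40 0 0 0 0 0 25'
python3 - <<'E'
from h import *
p,d,c=cam('wrist'); cv2.imwrite('pics/w3.png',p[:,:,::-1]);s,d,c=cam('scene');up(s,100,60,420,300,2.5,'pics/s3.png')
E
```

```text
t: 11.4
eef_pos: [0.5356, -0.075, -0.0019]
tool_rot: [0.592, -0.386, 0.593, 0.386]
contact_force: [-0.5, -1.0, -0.3]
gripper_width: 0.582
t: 11.9
eef_pos: [0.5365, -0.0753, -0.0006]
tool_rot: [0.593, -0.386, 0.592, 0.386]
contact_force: [-1.7, -0.2, 11.6]
gripper_width: 0.398
t: 12.4
eef_pos: [0.535, -0.0752, 0.1753]
tool_rot: [0.592, -0.386, 0.593, 0.386]
contact_force: [0.8, 0.6, -2.1]
gripper_width: 0.398
```

View pics/w3.png

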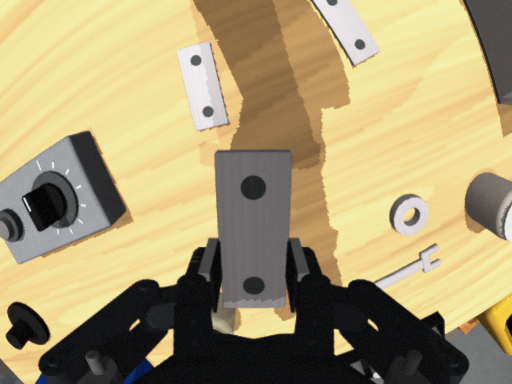

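View pics/s3.png

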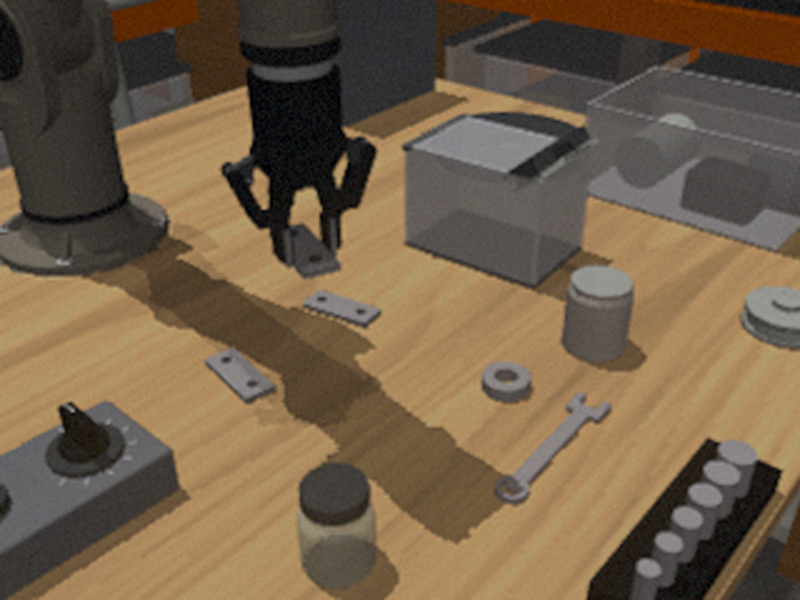

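```bash
python3 - <<'E'
from h import *
c=bot.calibration('top')
B=lambda uv:[(80+u/4-.4,160+v/4-.4) for u,v in uv]
print(plane(c,B([(133,176),(207,174),(133,170),(207,168)]),.155)); print(plane(c,B([(147,105),(178,105)]),.182))
# bottom outline of bin on table, from scene
s=np.load('pics/scene0.npz')['p'];cs=bot.calibration('scene')
S=lambda uv:[(240+u/3.5-.4,80+v/3.5-.4) for u,v in uv]
P=plane(cs,S([(77,271),(262,329),(326,275)]),0.0);print(P, np.linalg.norm(P[0]-P[1]),np.linalg.norm(P[2]-P[1]))
v=P[1]-P[0];print(np.degrees(np.arctan2(v[1],v[0])))
m=(P[1]+P[2])/2; print(m)
E
```

```text
[[0.56098868 0.35662975 0.155     ]
 [0.56302427 0.31163283 0.155     ]
 [0.56469258 0.35691333 0.155     ]
 [0.56672899 0.31188953 0.155     ]]
[[0.59953741 0.34315444 0.182     ]
 [0.59986243 0.32456411 0.182     ]]
[[0.37174186 0.26147797 0.        ]
 [0.57105691 0.28122297 0.        ]
 [0.56415625 0.40588511 0.        ]] 0.20029067344809193 0.12485298927734978
5.657504925748466
[0.56760658 0.34355404 0.        ]
```

```bash
cat >> h.py <<'E'
SLOT=np.array([.5657,.3344,.155]); YAW=3.4
def binax():
    a=np.radians(YAW); X=np.array([np.cos(a),np.sin(a),0]);Y=np.array([-np.sin(a),np.cos(a),0]);Z=np.array([0,0,1.]);c,s=np.cos(np.radians(40)),np.sin(np.radians(40))
    return X,Y,Z,c*X+s*Z,-s*X+c*Z   # X,Y,Z,out,n
def chute(s,n,y=0):
    X,Y,Z,e,nn=binax(); return SLOT+e*s/1e3+nn*n/1e3+Y*y/1e3, mkR(-nn,Y)
E
python3 - <<'E'
from h import *
P,Rr=chute(95,40); print(P,steps(P,down(93.4)), steps(P,Rr))
E
```

```text
[0.61267988 0.33719112 0.2467066 ] (array([-66.6448391 ,  99.13850503, 407.61628199]), array([-4.54758203,  0.01975817,  0.09511482])) (array([-66.6448391 ,  99.13850503, 407.61628199]), array([-4.36432356, -1.56704384, -6.44310883]))
```

```bash
python3 -m jog '-15 8 40 0 0 0 25;-15 8 40 0 0 0 25;-15 10 41 0 0 0 25;-10 10 41 0 0 0 25;-10 10 41 0 0 0 25'
python3 -m jog '-5 10 41 0 0 0 25;0 10 41 0 0 0 25;0 11 41 0 0 0 25;0 11 41 0 0 0 25;0 11 41 0 0 0 25'
python3 -m jog '0 0 0 -1.14 0 0 25;0 0 0 -1.14 0 0 25;0 0 0 -1.14 0 0 25;0 0 0 -1.14 0 0 25;0 0 0 0 0 -1.15 25'
python3 -m jog '0 0 0 0 0 -1.15 25;0 0 0 0 0 -1.15 25;0 0 0 0 0 -1.15 25;0 0 0 0 0 -1.15 25;0 0 0 0 0 -1 25'
python3 - <<'E'
from h import *
print(bot.get_obs()['q'].round(2)); P,Rr=chute(95,40); print(P,steps(P,Rr))
p,d,c=cam('wrist'); cv2.imwrite('pics/w4.png',p[:,:,::-1]); np.savez('pics/w4.npz',p=p,d=d,T=c['T'])
s,d,c=cam('scene');up(s,200,60,420,220,3.5,'pics/s4.png')
E
```

```text
t: 13.0
eef_pos: [0.5751, 0.1306, 0.2384]
tool_rot: [0.592, -0.386, 0.593, 0.386]
contact_force: [0.0, -0.1, -2.3]
gripper_width: 0.401
t: 13.5
eef_pos: [0.6095, 0.3393, 0.2424]
tool_rot: [0.592, -0.386, 0.593, 0.386]
contact_force: [1.0, 0.1, -1.8]
gripper_width: 0.4
t: 14.0
eef_pos: [0.6124, 0.336, 0.2415]
tool_rot: [-0.514, 0.544, -0.453, -0.484]
contact_force: [0.7, -0.3, -2.6]
gripper_width: 0.399
t: 14.5
eef_pos: [0.6094, 0.3363, 0.2421]
tool_rot: [-0.628, 0.648, -0.286, -0.322]
contact_force: [1.6, -0.8, -2.0]
gripper_width: 0.396
[-1.17  0.31  0.45  2.01  0.79  0.42  0.19]
[0.61267988 0.33719112 0.2467066 ] (array([-1.53575618, -5.49468405,  0.69828145]), array([ 0.0108963 , -0.02778818, -0.1534856 ]))
```

View pics/w4.png

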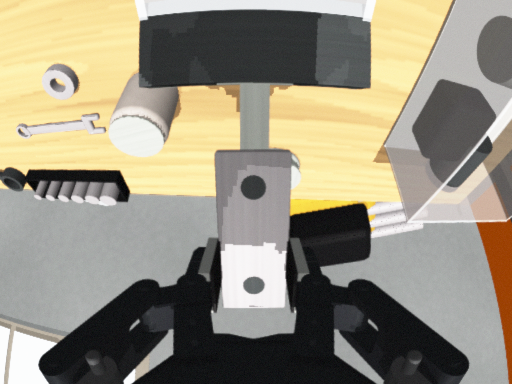

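View pics/s4.png

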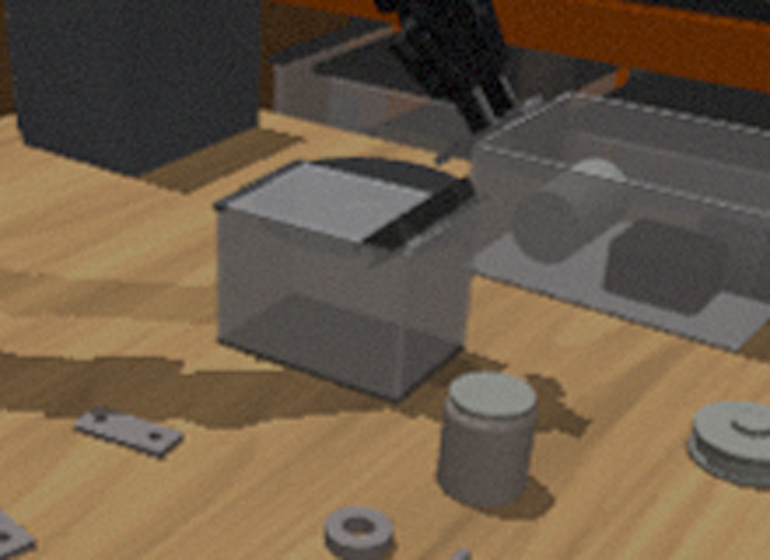

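```bash
python3 - <<'E'
from h import *
z=np.load('pics/w4.npz');p,d=z['p'],z['d'];c=bot.calibration('wrist');c['T']=z['T']
X,Y,Z,e,n=binax()
def pt(u,v):
    dd=d[v,u]; x=(u-c['cx'])/c['fx'];y=(v-c['cy'])/c['fy'];r=np.hypot(x,y)
    ray=np.array([np.sin(r)*x/r,-np.sin(r)*y/r,-np.cos(r)]); q=ray*dd/np.cos(r); return z['T'][:3,:3]@q+z['T'][:3,3]
for u,v in [(255,95),(255,110),(255,125),(255,140),(244,120),(266,120),(255,84),(255,80),(255,70),(255,55),(255,40),(255,25),(180,75),(330,75),(255,170),(255,205),(225,170),(285,170)]:
    P=pt(u,v)-SLOT; print((u,v),round(float(d[v,u]),3),'s %.1f n %.1f y %.1f'%(P@e*1e3,P@n*1e3,P@Y*1e3))
E
```

```text
(255, 95) 0.171 s 7.8 n 1.6 y 0.4
(255, 110) 0.175 s 17.0 n -0.2 y 0.5
(255, 125) 0.177 s 26.1 n 0.6 y 0.5
(255, 140) 0.181 s 35.5 n -0.4 y 0.5
(244, 120) 0.176 s 23.0 n 1.0 y -6.2
(266, 120) 0.176 s 23.0 n 0.5 y 7.1
(255, 84) 0.17 s 1.1 n 0.9 y 0.4
(255, 80) 0.151 s 0.1 n 20.5 y 0.4
(255, 70) 0.148 s -5.3 n 21.4 y 0.4
(255, 55) 0.147 s -13.7 n 20.2 y 0.4
(255, 40) 0.145 s -22.3 n 19.5 y 0.4
(255, 25) 0.141 s -30.8 n 20.5 y 0.3
(180, 75) 0.149 s -3.9 n 20.4 y -40.3
(330, 75) 0.149 s -4.0 n 21.1 y 41.0
(255, 170) 0.138 s 43.5 n 47.5 y 0.4
(255, 205) 0.142 s 60.5 n 48.3 y 0.4
(225, 170) 0.137 s 43.4 n 48.0 y -13.5
(285, 170) 0.137 s 43.4 n 47.9 y 14.3
```

```bash
python3 -m jog '12 0 0 0 0 -0.15 25;12 0 0 0 0 0 25;12 0 0 0 0 0 25;0 0 0 0 0 0 25'
python3 - <<'E'
from h import *
print(bot.get_obs()['q'].round(2)); P,Rr=chute(85,2); print(P,steps(P,Rr))
E
```

```text
t: 15.0
eef_pos: [0.6357, 0.3367, 0.2141]
tool_rot: [-0.63, 0.65, -0.283, -0.316]
contact_force: [-0.1, 0.1, -2.5]
gripper_width: 0.396
[-1.15  0.39  0.48  2.    0.83  0.34  0.14]
[0.62941585 0.33818542 0.21116904] (array([-1.69040505,  6.60667188,  1.8721453 ]), array([-4.57496361e-05, -6.80089758e-02, -2.28668630e-02]))
```

```bash
python3 -m jog '-1.5 20 1 0 0 0 25;0 15 0 0 0 0 25;0 10 0 0 0 0 25;0 0 0 0 0 0 25'
python3 -m jog '0 8 0 0 0 0 25;0 8 0 0 0 0 25;0 0 0 0 0 0 25'
python3 - <<'E'
from h import *
print(bot.get_obs()['q'].round(2)); P,Rr=chute(25,2); print(P,steps(P,Rr))
p,d,c=cam('wrist'); cv2.imwrite('pics/w5.png',p[:,:,::-1])
s,d,c=cam('scene');up(s,200,60,420,220,3.5,'pics/s5.png')
E
```

```text
t: 15.4
eef_pos: [0.598, 0.3367, 0.1866]
tool_rot: [-0.63, 0.651, -0.282, -0.317]
contact_force: [0.3, 1.4, -0.7]
gripper_width: 0.397
t: 15.7
eef_pos: [0.5867, 0.3361, 0.1773]
tool_rot: [-0.631, 0.65, -0.281, -0.317]
contact_force: [0.5, -0.4, -2.5]
gripper_width: 0.399
[-1.34  0.43  0.63  2.12  1.    0.26 -0.12]
[0.58353409 0.33545954 0.17260178] (array([ 1.56809148,  5.51501612, -0.485514  ]), array([ 0.00964079, -0.04282509, -0.01285601]))
```

View pics/w5.png

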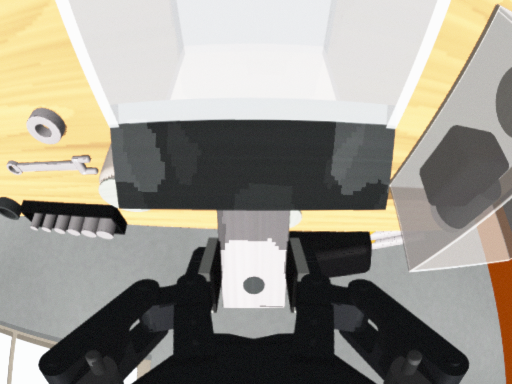

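View pics/s5.png

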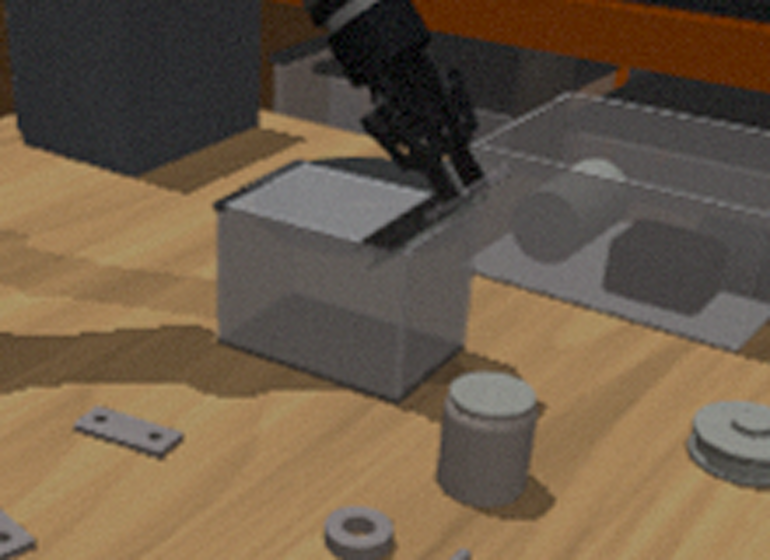

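The shim's front end is about 25 mm inside the slot with no contact force. I'll go a little deeper and let go.

```bash
python3 -m jog '1.5 5 0 0 0 0 25;0 0 0 0 0 0 25'
python3 -m jog '0 0 0 0 0 0 60;0 0 0 0 0 0 60;0 0 0 0 0 0 60;0 0 0 0 0 0 60;0 0 0 0 0 0 60'
python3 - <<'E'
from h import *
p,d,c=cam('wrist'); cv2.imwrite('pics/w6.png',p[:,:,::-1])
s,d,c=cam('scene');up(s,200,60,420,220,3.5,'pics/s6.png')
E
```

```text
t: 16.0
eef_pos: [0.5837, 0.3359, 0.1728]
tool_rot: [-0.631, 0.65, -0.281, -0.317]
contact_force: [1.2, -0.3, -3.4]
gripper_width: 0.402
t: 16.5
eef_pos: [0.5839, 0.3361, 0.1733]
tool_rot: [-0.631, 0.65, -0.281, -0.317]
contact_force: [-0.1, 1.2, -0.2]
gripper_width: 0.697
```

View pics/w6.png

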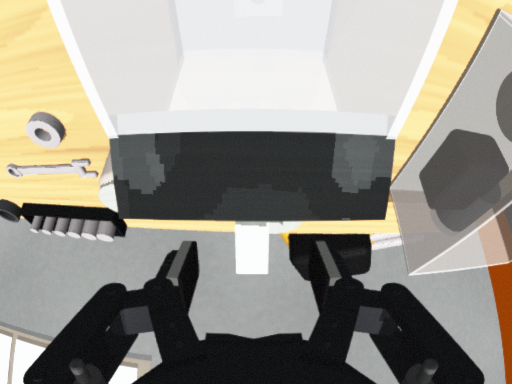

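View pics/s6.png

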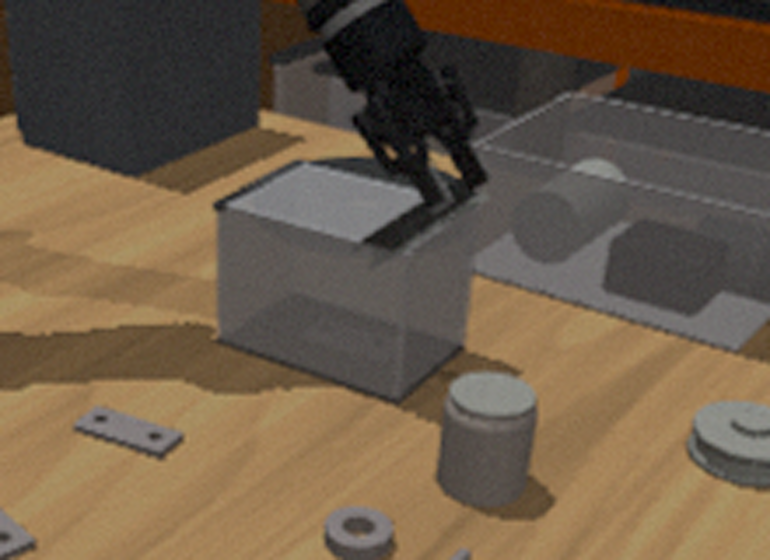

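The first shim lies on the bin's floor and the chute is empty. I'll back off and look again for the remaining shims.

```bash
python3 -m jog '-20 -10 0 0 0 0 60;-40 -10 0 0 0 0 60;-30 0 0 0 0 0 60;0 0 0 0 0 1.15 60;0 0 0 0 0 1.15 60'
python3 -m jog '0 0 0 0 0 1.15 60;0 0 0 0 0 1.15 60;0 0 0 0 0 1.1 60;0 0 0 0 0 1 60'
python3 - <<'E'
from h import *
p,d,c=cam('top')
L=shims(p,c)
for s in L: print('t',s)
cv2.imwrite('pics/t2.png',p[:,:,::-1])
for s in L:
    a=np.radians(s[5]); P=[s[1]/1e3+.01*np.cos(a),s[2]/1e3+.01*np.sin(a),.06]; print(P,steps(P,down(90+s[5])))
print(bot.get_obs()['eef_pos'],bot.get_obs()['q'].round(2))
E
```

```text
t: 17.1
eef_pos: [0.5409, 0.3325, 0.2551]
tool_rot: [-0.599, 0.624, -0.34, -0.369]
contact_force: [1.1, -0.3, -1.0]
gripper_width: 0.703
t: 17.5
eef_pos: [0.5435, 0.331, 0.2554]
tool_rot: [-0.5, 0.529, -0.474, -0.495]
contact_force: [-0.0, -0.1, 0.4]
gripper_width: 0.705
t (array([228., 267.]), 421.2, 81.5, 90, 36, 9.1)
t (array([291., 266.]), 426.7, -85.3, 91, 37, -11.6)
[np.float64(0.43107413806750905), np.float64(0.08308158067254484), 0.06] (array([ 190.31824576,  137.30866603, -239.13588248]), array([-1.07486554, -0.13624735,  0.54549643]))
[np.float64(0.4364957524959934), np.float64(-0.08731077921145965), 0.06] (array([ 192.05445611,  139.81795042, -409.58716372]), array([ 2.37413722, -0.03610003,  0.56224994]))
[0.54594939 0.32991663 0.25528649] [-0.89  0.38  0.3   1.68 -0.08  1.06  1.04]
```

View pics/t2.png

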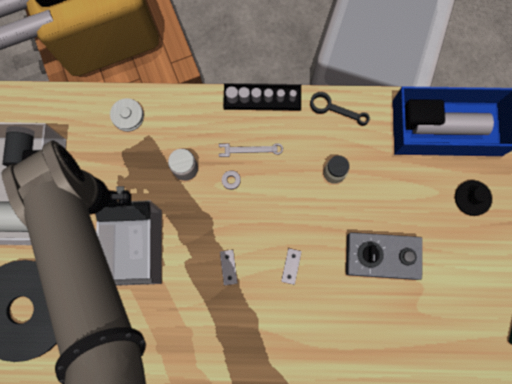

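```bash
python3 -m jog '0 0 -40 0 0 0.55 60;0 25 -48 -1 0 0 60;0 30 -40 0 0 0 60;0 30 -40 0 0 0 60;10 25 -40 0 0 0 60'
python3 - <<'E'
from h import *
a=np.radians(9.1);P=[.4212+.01*np.cos(a),.0815+.01*np.sin(a),.02]; print(P,steps(P,down(99.1)),bot.get_obs()['q'].round(2))
E
```

```text
t: 18.05
eef_pos: [0.4576, 0.1122, 0.247]
tool_rot: [-0.459, 0.542, -0.461, -0.532]
contact_force: [-0.1, -1.0, 0.1]
gripper_width: 0.703
[np.float64(0.43107413806750916), np.float64(0.08308158067254484), 0.02] (array([227.04874045,  32.43231291, -21.85924588]), array([-0.05077132, -0.11854281,  0.07280655])) [-0.69  0.11  0.34  2.03 -0.03  1.    1.38]
```

```bash
python3 -m jog '40 20 -15 0 -0.1 0.07 50;45 12 -7 0 0 0 50;45 0 0 0 0 0 50;45 0 0 0 0 0 50;20 0 0 0 0 0 50'
python3 - <<'E'
from h import *
a=np.radians(9.1);P=[.4212+.01*np.cos(a),.0815+.01*np.sin(a),-.002]; print(P,steps(P,down(99.1)),bot.get_obs()['q'].round(2))
p,d,c=cam('wrist'); cv2.imwrite('pics/w7.png',p[:,:,::-1])
E
```

```text
t: 18.55
eef_pos: [0.4278, 0.0855, 0.0487]
tool_rot: [0.458, -0.537, 0.463, 0.537]
contact_force: [-0.3, 0.1, 0.5]
gripper_width: 0.587
[np.float64(0.43107413806750916), np.float64(0.08308158067254484), -0.002] (array([50.73612021, -3.14303932, -2.68747784]), array([-0.0480305 , -0.0382752 , -0.05560873])) [-0.58  0.4   0.28  2.26 -0.22  0.51  1.6 ]
```

View pics/w7.png

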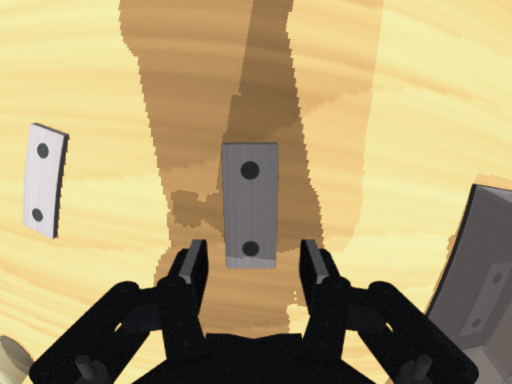

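Shim1 is centred between the fingers at (250,205) and square to them. I'll go down and grip.

```bash
python3 -m jog '20 -3 -2.5 0 0 0 50;20 0 0 0 0 0 50;8 0 0 0 0 0 50;2.5 0 0 0 0 0 50;0 0 0 0 0 0 50'
python3 -m jog '0 0 0 0 0 0 30;0 0 0 0 0 0 25;0 0 0 0 0 0 25;0 0 0 0 0 0 25;0 0 0 0 0 0 25' 60
python3 -m jog '-15 0 0 0 0 0 25;-45 0 0 0 0 0 25;-45 0 0 0 0 0 25;-45 0 0 0 0 0 25;-45 0 0 0 0 0 25'
python3 - <<'E'
from h import *
P,Rr=chute(95,40); print(P,steps(P,down(93.4)), steps(P,Rr))
E
```

```text
t: 19.1
eef_pos: [0.4337, 0.0843, 0.0017]
tool_rot: [-0.459, 0.537, -0.461, -0.537]
contact_force: [-0.5, 0.6, 0.4]
gripper_width: 0.586
t: 19.6
eef_pos: [0.434, 0.0845, 0.0024]
tool_rot: [-0.46, 0.537, -0.461, -0.537]
contact_force: [-2.0, -0.9, 8.0]
gripper_width: 0.395
t: 20.1
eef_pos: [0.4332, 0.0844, 0.1985]
tool_rot: [-0.459, 0.537, -0.461, -0.537]
contact_force: [1.9, -0.1, -2.1]
gripper_width: 0.389
[0.61267988 0.33719112 0.2467066 ] (array([ -49.05009989, -215.85273459,  222.38700761]), array([ 0.89619168, -0.02014194, -0.01535868])) (array([ -49.05009989, -215.85273459,  222.38700761]), array([ 0.86659522,  0.29353691, -6.67704755]))
```

```bash
python3 -m jog '-12 -32 20 0 0 0 25;-12 -32 20 0 0 0 25;-10 -32 24 0 0 0 25;-8 -28 28 0 0 0 25;-7 -25 30 0 0 0 25'
python3 -m jog '0 -25 34 0 0 0 25;0 -22 34 0 0 0 25;0 -20 32 0.9 0 0 25;0 0 0 0 0 -1.11 25;0 0 0 0 0 -1.11 25'
python3 -m jog '0 0 0 0 0 -1.11 25;0 0 0 0 0 -1.11 25;0 0 0 0 0 -1.11 25;0 0 0 0 0 -1.11 25;0 0 0 0 0 0 25'
cat >> h.py <<'E'
def wdepth(name):
    z=np.load(name);d=z['d'];c=bot.calibration('wrist');c['T']=z['T'];X,Y,Z,e,n=binax()
    for u,v in [(255,95),(255,110),(255,125),(255,80),(255,60),(253,170),(253,205),(230,190),(275,190)]:
        o,r=rays(c,[[u,v]],True); th=np.hypot((u-c['cx'])/c['fx'],(v-c['cy'])/c['fy']); P=o+r[0]*d[v,u]/np.cos(th)-SLOT
        print((u,v),'s %.1f n %.1f y %.1f'%(P@e*1e3,P@n*1e3,P@Y*1e3))
E
python3 - <<'E'
from h import *
print(bot.get_obs()['q'].round(2)); P,Rr=chute(95,40); print(P,steps(P,Rr))
p,d,c=cam('wrist'); cv2.imwrite('pics/w8.png',p[:,:,::-1]); np.savez('pics/w8.npz',p=p,d=d,T=c['T']); wdepth('pics/w8.npz')
E
```

```text
t: 20.6
eef_pos: [0.5635, 0.2288, 0.2457]
tool_rot: [-0.46, 0.537, -0.461, -0.536]
contact_force: [0.8, -0.2, -1.4]
gripper_width: 0.393
t: 21.1
eef_pos: [0.614, 0.3387, 0.2431]
tool_rot: [-0.54, 0.569, -0.422, -0.454]
contact_force: [0.5, -0.7, -2.4]
gripper_width: 0.391
t: 21.6
eef_pos: [0.6081, 0.3398, 0.2413]
tool_rot: [-0.626, 0.651, -0.283, -0.323]
contact_force: [-0.6, 0.8, -3.0]
gripper_width: 0.393
[-1.45  0.38  0.8   2.03  0.48  0.33  0.47]
[0.61267988 0.33719112 0.2467066 ] (array([-1.42447125, -6.79950957, -2.97873808]), array([ 0.08910909, -0.01263828, -0.12200614]))
(255, 95) s 6.6 n 0.5 y 3.5
(255, 110) s 15.8 n -0.5 y 3.6
(255, 125) s 25.1 n -0.9 y 3.7
(255, 80) s -1.1 n 20.6 y 3.3
(255, 60) s -12.1 n 20.3 y 3.2
(253, 170) s 42.5 n 46.0 y 2.7
(253, 205) s 60.8 n 43.8 y 2.9
(230, 190) s 53.1 n 44.0 y -8.4
(275, 190) s 52.5 n 45.1 y 13.4
```

View pics/w8.png

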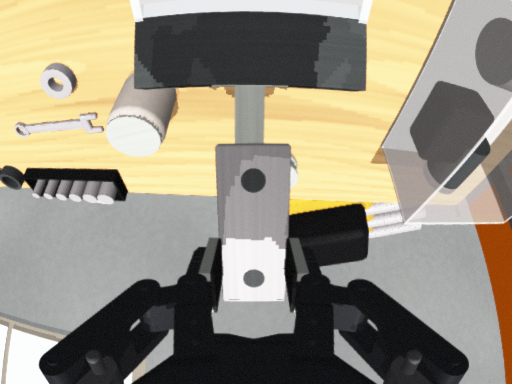

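```bash
cat >> h.py <<'E'
def facefit(name,u0=228,u1=280,v0=155,v1=232):
    z=np.load(name);d=z['d'];c=bot.calibration('wrist');c['T']=z['T'];X,Y,Z,e,n=binax()
    uv=np.array([(u,v) for u in range(u0,u1,4) for v in range(v0,v1,4)]);o,r=rays(c,uv,True);th=np.hypot((uv[:,0]-c['cx'])/c['fx'],(uv[:,1]-c['cy'])/c['fy'])
    P=o+r*(d[uv[:,1],uv[:,0]]/np.cos(th))[:,None]-SLOT; s,nn,y=P@e*1e3,P@n*1e3,P@Y*1e3
    k=np.abs(nn-np.median(nn))<6; A=np.c_[s[k]-50,y[k],np.ones(k.sum())]; q=np.linalg.lstsq(A,nn[k],rcond=None)[0]
    print('face slope s deg %.2f, y deg %.2f, n at s=50: %.2f, n %d'%(np.degrees(q[0]),np.degrees(q[1]),q[2],k.sum()))
E
python3 -c "
from h import *
facefit('pics/w4.npz');facefit('pics/w8.npz')"
```

```text
face slope s deg -0.58, y deg -0.04, n at s=50: 47.57, n 259
face slope s deg -0.95, y deg 0.18, n at s=50: 44.36, n 259
```

```bash
python3 -m jog '11 0 -2.4 0.09 0 -0.13 25;11 0 0 0 0 0 25;11 0 0 0 0 0 25;0 0 0 0 0 0 25'
python3 - <<'E'
from h import *
print(bot.get_obs()['q'].round(2)); P,Rr=chute(25,5.7); print(P,steps(P,Rr))
p,d,c=cam('wrist'); cv2.imwrite('pics/w9.png',p[:,:,::-1])
E
```

```text
t: 22.05
eef_pos: [0.637, 0.3343, 0.2181]
tool_rot: [-0.635, 0.648, -0.282, -0.314]
contact_force: [-1.2, -0.3, -0.9]
gripper_width: 0.393
[-1.37  0.45  0.77  2.01  0.46  0.25  0.46]
[0.58115996 0.33531849 0.17543614] (array([-3.27840778, 70.09151681,  3.61688273]), array([-0.09628118, -0.05264639,  0.02725864]))
```

View pics/w9.png

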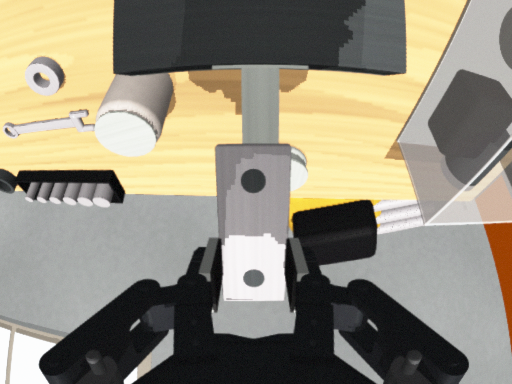

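```bash
python3 -m jog '-3.3 5 3.5 -0.1 0 0 25;0 15 0 0 0 0 25;0 10 0 0 0 0 25;0 0 0 0 0 0 25'
python3 - <<'E'
from h import *
print(bot.get_obs()['q'].round(3)); P,Rr=chute(25,5.7); print(P,steps(P,Rr))
p,d,c=cam('wrist'); cv2.imwrite('pics/w10.png',p[:,:,::-1])
E
```

```text
t: 22.5
eef_pos: [0.6081, 0.3379, 0.2004]
tool_rot: [-0.63, 0.652, -0.28, -0.317]
contact_force: [-0.9, 0.5, -1.9]
gripper_width: 0.395
[-1.457  0.472  0.834  2.075  0.493  0.21   0.397]
[0.58115996 0.33531849 0.17543614] (array([ 1.71619854, 36.72796492, -0.77207928]), array([ 0.04615156, -0.03869163,  0.01272615]))
```

View pics/w10.png

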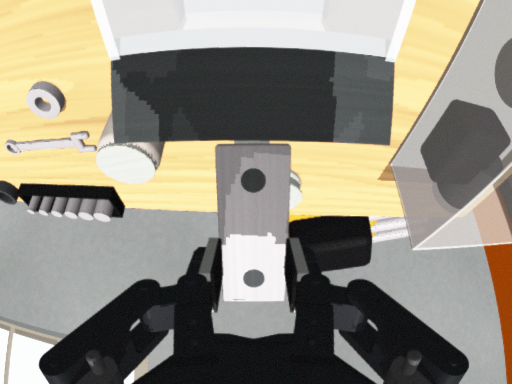

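```bash
python3 -m jog '3 0 -0.7 0 0 0.25 25;0 8 0 0 0 0 25;0 8 0 0 0 0 25;0 0 0 0 0 0 25'
python3 -c "
from h import *
print(bot.get_obs()['q'].round(3)); P,Rr=chute(25,5.7); print(P,steps(P,Rr))"
```

```text
t: 22.95
eef_pos: [0.5979, 0.3361, 0.1881]
tool_rot: [-0.626, 0.648, -0.288, -0.324]
contact_force: [-0.2, -0.3, -2.4]
gripper_width: 0.391
[-1.438  0.469  0.801  2.087  0.491  0.215  0.393]
[0.58115996 0.33531849 0.17543614] (array([-0.51272989, 20.99619267,  0.25463074]), array([ 0.03782291, -0.04089488, -0.23034897]))
```

```bash
python3 -m jog '0 7 0 0 0 0 25;0 7 0 0 0 0 25;0 7 0 0 0 0 25;0 0 0 0 0 0 25'
python3 - <<'E'
from h import *
print(bot.get_obs()['q'].round(3)); P,Rr=chute(25,5.7); print(P,steps(P,Rr))
p,d,c=cam('wrist'); cv2.imwrite('pics/w11.png',p[:,:,::-1])
s,d,c=cam('scene');up(s,200,60,420,220,3.5,'pics/s11.png')
E
```

```text
t: 23.35
eef_pos: [0.5817, 0.3354, 0.1752]
tool_rot: [-0.626, 0.648, -0.288, -0.325]
contact_force: [-0.3, 0.2, -1.5]
gripper_width: 0.393
[-1.483  0.485  0.828  2.125  0.537  0.183  0.317]
[0.58115996 0.33531849 0.17543614] (array([-0.4922395 ,  0.29138837, -0.03204487]), array([ 0.03971989, -0.03788059, -0.22892395]))
```

View pics/w11.png

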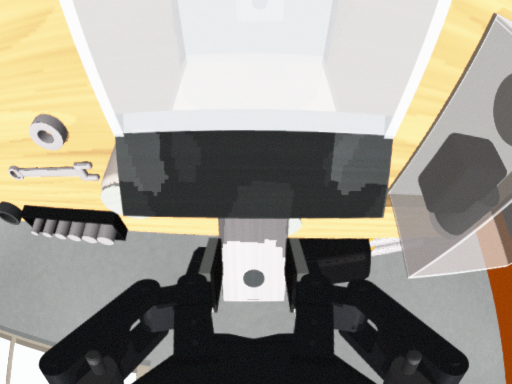

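View pics/s11.png

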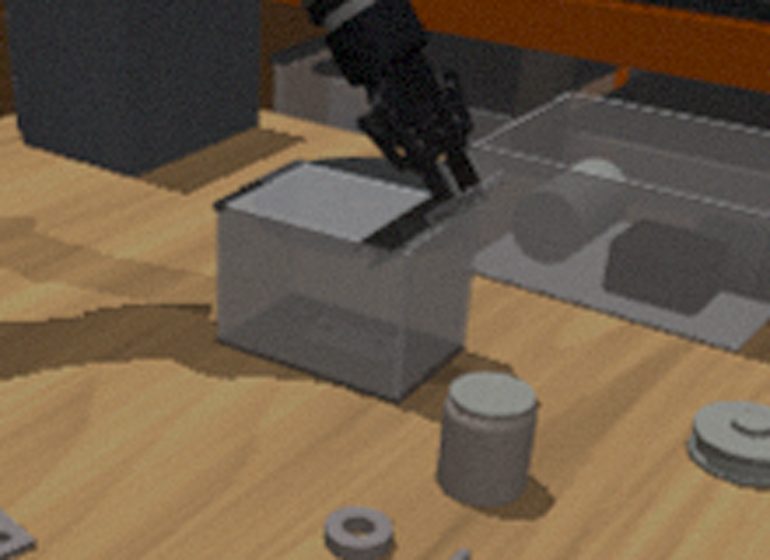

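The second shim is about 30 mm inside the slot with no contact force, so I'll release it.

```bash
python3 -m jog '0 0 0 0 0 0 60;0 0 0 0 0 0 60;0 0 0 0 0 0 60;0 0 0 0 0 0 60;0 0 0 0 0 0 60'
python3 -m jog '-20 -10 0 0 0 0 60;-40 -10 0 0 0 0 60;-30 0 0 0 0 0 60;0 0 0 0 0 1.15 60;0 0 0 0 0 1.15 60'
python3 -m jog '0 0 0 0 0 1.15 60;0 0 0 0 0 1.15 60;0 0 0 0 0 1.1 60;0 0 0 0 0 0.75 60'
python3 - <<'E'
from h import *
p,d,c=cam('top')
L=shims(p,c)
for s in L:
    print(s); a=np.radians(s[5]); P=[s[1]/1e3+.01*np.cos(a),s[2]/1e3+.01*np.sin(a),.06]; print(P,steps(P,down(90+s[5])))
print(bot.get_obs()['eef_pos'],bot.get_obs()['q'].round(2))
cv2.imwrite('pics/t3.png',p[:,:,::-1])
p,d,c=cam('wrist'); cv2.imwrite('pics/w12.png',p[:,:,::-1])
E
```

```text
t: 23.95
eef_pos: [0.5833, 0.3353, 0.1766]
tool_rot: [-0.627, 0.647, -0.288, -0.324]
contact_force: [-0.3, -0.1, -0.4]
gripper_width: 0.7
t: 24.45
eef_pos: [0.5383, 0.3386, 0.2591]
tool_rot: [-0.585, 0.614, -0.354, -0.394]
contact_force: [0.7, -1.8, -0.5]
gripper_width: 0.698
t: 24.85
eef_pos: [0.5447, 0.332, 0.2593]
tool_rot: [-0.491, 0.52, -0.482, -0.506]
contact_force: [-0.1, -0.6, -0.3]
gripper_width: 0.705
(array([291., 266.]), 426.8, -85.3, 91, 37, -11.6)
[np.float64(0.43659575249599347), np.float64(-0.08731077921145965), 0.06] (array([ 199.02586178,  135.67565981, -410.72597316]), array([ 2.4371257 , -0.04187921,  0.20849668]))
[0.54616421 0.33119126 0.25891154] [-1.02  0.42  0.5   1.66 -0.2   1.11  1.16]
```

View pics/t3.png

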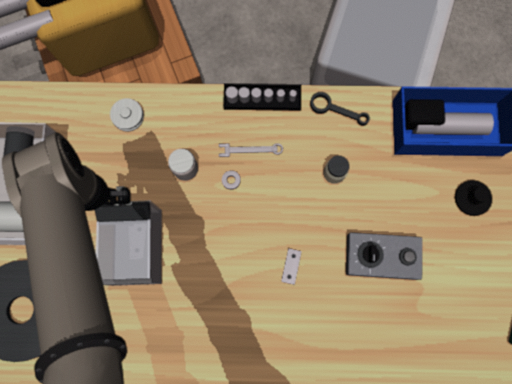

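View pics/w12.png

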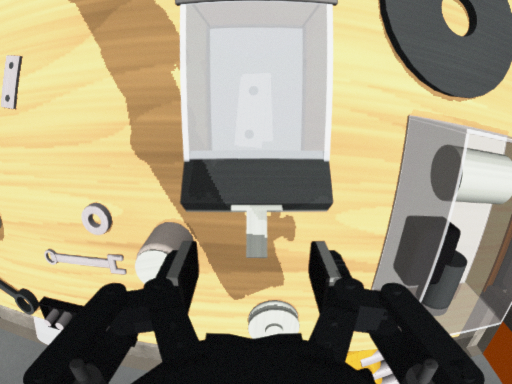

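The chute is empty and the shims are stacked in the bin at (252,110). The last shim hasn't moved from (291,266) in the top view. Fetching it now.

```bash
python3 -m jog '0 0 -40 0 0 0.2 60;0 15 -45 1 0 0 60;0 25 -43 1 0 0 60;0 20 -43 0.43 0 0 60;0 20 -43 0 0 0 60'
python3 -m jog '10 15 -40 0 0 0 60;20 0 -40 0 0 0 60;20 0 -40 0 0 0 60;20 0 -30 0 0 0 60;0 0 0 0 0 0 60'
python3 - <<'E'
from h import *
a=np.radians(-11.5);P=[.4267+.01*np.cos(a),-.0853+.01*np.sin(a),.04]; print(P,steps(P,down(78.5)),bot.get_obs()['q'].round(2))
E
```

```text
t: 25.45
eef_pos: [0.4501, 0.1256, 0.2588]
tool_rot: [0.547, -0.451, 0.547, 0.444]
contact_force: [0.6, 0.1, 0.5]
gripper_width: 0.704
t: 25.95
eef_pos: [0.4042, -0.0206, 0.1881]
tool_rot: [0.547, -0.449, 0.55, 0.444]
contact_force: [-0.8, 0.3, -0.2]
gripper_width: 0.703
[np.float64(0.4364992470462083), np.float64(-0.08729367934417197), 0.04] (array([148.67054657, -44.71758739, -57.67551549]), array([-0.02968054, -0.07138482,  0.02980388])) [-0.83  0.07  0.77  2.25 -0.06  0.84  1.34]
```

```bash
python3 -m jog '20 -22 -29 0 0 0 60;30 -22 -29 0 0 0 50;35 0 0 0 0 0 50;35 0 0 0 0 0 50;28 0 0 0 0 0 50'
python3 - <<'E'
from h import *
a=np.radians(-11.5);P=[.4267+.01*np.cos(a),-.0853+.01*np.sin(a),-.002]; print(P,steps(P,down(78.5)),bot.get_obs()['q'].round(2))
p,d,c=cam('wrist'); cv2.imwrite('pics/w13.png',p[:,:,::-1])
E
```

```text
t: 26.45
eef_pos: [0.4398, -0.083, 0.0413]
tool_rot: [0.546, -0.451, 0.547, 0.445]
contact_force: [0.5, 0.2, -0.6]
gripper_width: 0.585
[np.float64(0.4364992470462083), np.float64(-0.08729367934417197), -0.002] (array([43.28998275,  2.66470324, -4.60565799]), array([ 0.02929138, -0.06420143,  0.05763983])) [-0.44  0.48  0.59  2.26 -0.52  0.52  1.93]
```

View pics/w13.png

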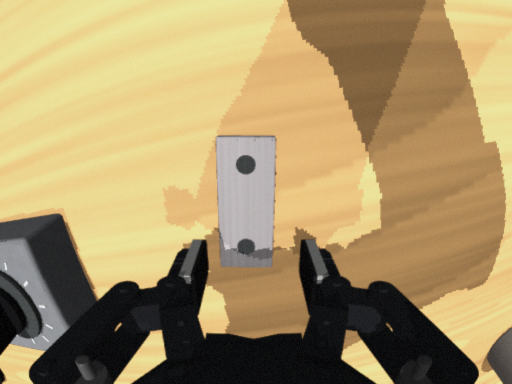

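```bash
python3 -m jog '20 2.5 -4 0 0 0 50;13 0 0 0 0 0 50;6 0 0 0 0 0 50;2.5 0 0 0 0 0 50;0 0 0 0 0 0 50'
python3 -m jog '0 0 0 0 0 0 30;0 0 0 0 0 0 25;0 0 0 0 0 0 25;0 0 0 0 0 0 25;0 0 0 0 0 0 25' 60
python3 -m jog '-15 0 0 0 0 0 25;-45 0 0 0 0 0 25;-45 0 0 0 0 0 25;-45 0 0 0 0 0 25;-45 0 0 0 0 0 25'
python3 - <<'E'
from h import *
P,Rr=chute(95,40); print(P,steps(P,down(93.4)), bot.get_obs()['q'].round(2))
E
```

```text
t: 27.0
eef_pos: [0.4376, -0.0871, 0.002]
tool_rot: [0.547, -0.451, 0.547, 0.445]
contact_force: [0.2, -0.4, -0.3]
gripper_width: 0.586
t: 27.5
eef_pos: [0.4377, -0.0873, 0.0025]
tool_rot: [0.547, -0.451, 0.547, 0.445]
contact_force: [-2.4, 1.4, 9.4]
gripper_width: 0.391
t: 28.0
eef_pos: [0.4354, -0.0864, 0.1981]
tool_rot: [0.547, -0.451, 0.548, 0.445]
contact_force: [1.9, 1.4, -1.5]
gripper_width: 0.389
[0.61267988 0.33719112 0.2467066 ] (array([-50.95912151, -90.02529017, 450.05534025]), array([-2.47269414, -0.06560409,  0.04334725])) [-0.75  0.16  0.9   2.16 -0.16  0.88  1.62]
```

```bash
python3 -m jog '-8 -40 8 0 0 0 25;-8 -40 8 0 0 0 25;-8 -40 8 0 0 0 25;-8 -30 20 -1 0 0 25;-8 -20 40 -1 0 0 25'
python3 - <<'E'
from h import *
P,Rr=chute(95,40); print(P,steps(P,down(93.4)), bot.get_obs()['q'].round(2))
E
```

```text
t: 28.5
eef_pos: [0.6167, -0.0381, 0.238]
tool_rot: [-0.497, 0.506, -0.499, -0.498]
contact_force: [1.1, -0.5, 0.2]
gripper_width: 0.394
[0.61267988 0.33719112 0.2467066 ] (array([-12.46473303,   0.88305086, 375.21906062]), array([-0.487536  , -0.09779633,  0.05723415])) [-0.6   0.46  0.76  1.73 -0.34  1.08  1.85]
```

```bash
python3 -m jog '-3 0 42 -0.5 0 0 25;-3 0 42 0 0 0 25;-3 0 42 0 0 0 25;-3 0 42 0 0 0 25;0 0 42 0 0 0 25'
python3 -m jog '0 0 42 0 0 0 25;0 0 42 0 0 0 25;0 0 42 0 0 0 25;0 0 35 0 0 0 25;0 0 0 0 0 0 25'
python3 - <<'E'
from h import *
P,Rr=chute(95,40); print(P,steps(P,down(93.4)),steps(P,Rr), bot.get_obs()['q'].round(2))
E
```

```text
t: 29.0
eef_pos: [0.6038, 0.1769, 0.2482]
tool_rot: [-0.484, 0.518, -0.484, -0.512]
contact_force: [0.2, -0.0, -1.0]
gripper_width: 0.393
t: 29.5
eef_pos: [0.5913, 0.3439, 0.2453]
tool_rot: [-0.481, 0.52, -0.482, -0.516]
contact_force: [0.2, 1.1, -1.7]
gripper_width: 0.392
[0.61267988 0.33719112 0.2467066 ] (array([ -1.27901086, -20.82724835,  -8.29228397]), array([ 0.1274623 , -0.0453863 ,  0.02778638])) (array([ -1.27901086, -20.82724835,  -8.29228397]), array([ 1.38061996e-01,  9.64820528e-04, -6.63876693e+00])) [-1.07  0.56  0.68  1.55 -0.36  1.17  1.32]
```

```bash
python3 -m jog '-2 -25 -7 0.13 0 0 25;0 0 0 0 0 -1.1 25;0 0 0 0 0 -1.1 25;0 0 0 0 0 -1.1 25;0 0 0 0 0 -1.1 25'
python3 -m jog '0 0 0 0 0 -1.1 25;0 0 0 0 0 -1.1 25;0 0 0 0 0 0 25'
python3 - <<'E'
from h import *
print(bot.get_obs()['q'].round(2)); P,Rr=chute(95,40); print(P,steps(P,Rr))
p,d,c=cam('wrist'); cv2.imwrite('pics/w14.png',p[:,:,::-1]); np.savez('pics/w14.npz',p=p,d=d,T=c['T']); wdepth('pics/w14.npz'); facefit('pics/w14.npz')
E
```

```text
t: 30.0
eef_pos: [0.6194, 0.3297, 0.2491]
tool_rot: [-0.592, 0.613, -0.356, -0.384]
contact_force: [0.5, -0.1, -1.4]
gripper_width: 0.392
t: 30.3
eef_pos: [0.6147, 0.3311, 0.2449]
tool_rot: [-0.628, 0.651, -0.286, -0.316]
contact_force: [-0.9, -0.0, -2.4]
gripper_width: 0.392
[-1.6   0.49  1.07  2.03 -0.04  0.28  0.95]
[0.61267988 0.33719112 0.2467066 ] (array([-2.51979721,  0.06915088,  6.15167981]), array([ 0.02517905, -0.12195508, -0.06771886]))
(255, 95) s 13.7 n 1.7 y -5.5
(255, 110) s 22.8 n 0.5 y -5.4
(255, 125) s 32.0 n -1.1 y -5.4
(255, 80) s 4.6 n 0.9 y -5.5
(255, 60) s -5.0 n 19.9 y -5.4
(253, 170) s 49.5 n 44.2 y -6.0
(253, 205) s 67.4 n 43.2 y -5.9
(230, 190) s 59.9 n 42.5 y -17.2
(275, 190) s 59.7 n 42.7 y 4.7
face slope s deg -0.80, y deg -0.24, n at s=50: 43.33, n 259
```

View pics/w14.png

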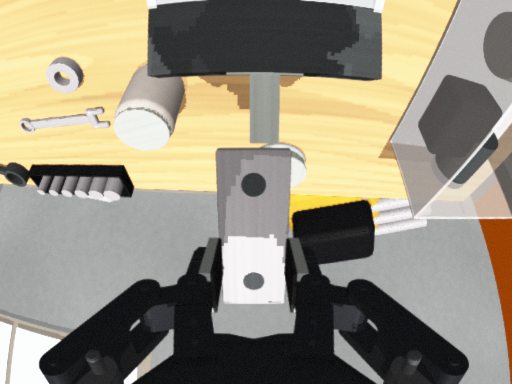

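```bash
python3 -m jog '10 0 6 0 0 0.4 25;10 0 0 0 0 0 25;8 0 0 0 0 0 25;0 0 0 0 0 0 25'
python3 - <<'E'
from h import *
print(bot.get_obs()['q'].round(3)); P,Rr=chute(35,6.2); print(P,steps(P,Rr))
E
```

```text
t: 30.75
eef_pos: [0.6379, 0.3357, 0.2264]
tool_rot: [-0.624, 0.643, -0.3, -0.327]
contact_force: [0.5, -0.3, -1.9]
gripper_width: 0.389
[-1.462  0.51   0.944  1.974 -0.08   0.306  0.991]
[0.58848609 0.33575374 0.18224704] (array([ 5.14533322, 66.00328924,  2.67562176]), array([-0.05179976, -0.12949436, -0.43519495]))
```

```bash
python3 -m jog '2 15 2.5 -0.05 -0.13 0 25;0 15 0 0 0 0 25;0 8 0 0 0 0 25;0 0 0 0 0 0 25'
python3 - <<'E'
from h import *
print(bot.get_obs()['q'].round(3)); P,Rr=chute(35,6.2); print(P,steps(P,Rr))
p,d,c=cam('wrist'); cv2.imwrite('pics/w15.png',p[:,:,::-1]);np.savez('pics/w15.npz',p=p,d=d,T=c['T']);facefit('pics/w15.npz')
E
```

```text
t: 31.15
eef_pos: [0.606, 0.338, 0.2005]
tool_rot: [-0.623, 0.644, -0.294, -0.333]
contact_force: [-0.2, 0.1, -1.9]
gripper_width: 0.393
[-1.517  0.516  0.953  2.054 -0.086  0.235  0.966]
[0.58848609 0.33575374 0.18224704] (array([ 3.83473797, 25.04728649, -1.09428134]), array([ 0.03012342,  0.01061634, -0.44482273]))
face slope s deg -3.42, y deg -0.19, n at s=50: 14.57, n 259
```

View pics/w15.png

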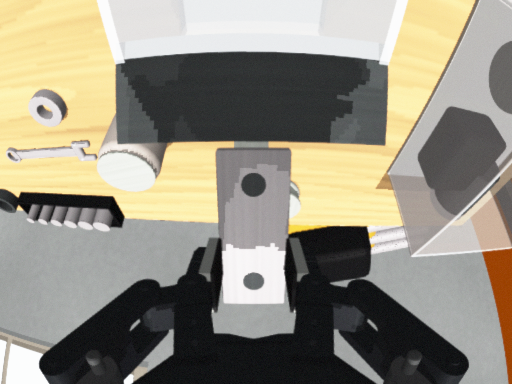

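```bash
python3 -m jog '4.5 0 -1 0 0 -0.15 25;0 0 0 0 0 0 25;0 7 0 0 0 0 25;0 7 0 0 0 0 25;0 0 0 0 0 0 25'
python3 - <<'E'
from h import *
print(bot.get_obs()['q'].round(3)); P,Rr=chute(35,6.2); print(P,steps(P,Rr))
p,d,c=cam('wrist'); cv2.imwrite('pics/w16.png',p[:,:,::-1]);np.savez('pics/w16.npz',p=p,d=d,T=c['T']);facefit('pics/w16.npz',v0=195)
E
```

```text
t: 31.7
eef_pos: [0.598, 0.3364, 0.1882]
tool_rot: [-0.626, 0.646, -0.289, -0.328]
contact_force: [0.2, -0.2, -1.5]
gripper_width: 0.393
[-1.538  0.536  0.962  2.089 -0.092  0.185  0.949]
[0.58848609 0.33575374 0.18224704] (array([-1.23932225e+00,  1.12133860e+01,  1.43135683e-03]), array([ 0.02691965,  0.01170283, -0.2914893 ]))
face slope s deg -2.02, y deg -0.28, n at s=50: 9.68, n 130
```

View pics/w16.png

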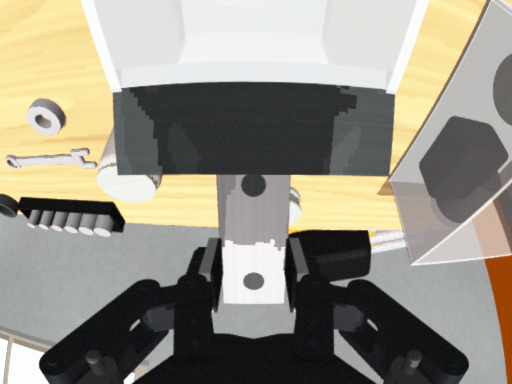

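```bash
python3 -m jog '0.5 0 0 0 0 0.25 25;0 5 0 0 0 0 25;0 6 0 0 0 0 25;0 0 0 0 0 0 25'
python3 - <<'E'
from h import *
print(bot.get_obs()['q'].round(3)); P,Rr=chute(35,6.2); print(P,steps(P,Rr))
p,d,c=cam('wrist'); cv2.imwrite('pics/w17.png',p[:,:,::-1]);np.savez('pics/w17.npz',p=p,d=d,T=c['T']);facefit('pics/w17.npz',v0=205)
E
```

```text
t: 32.15
eef_pos: [0.5896, 0.3357, 0.1813]
tool_rot: [-0.622, 0.642, -0.297, -0.336]
contact_force: [0.1, -0.7, -2.1]
gripper_width: 0.392
[-1.529  0.528  0.942  2.093 -0.096  0.201  0.952]
[0.58848609 0.33575374 0.18224704] (array([-1.45779586,  0.28848254,  0.15386383]), array([ 0.02571921,  0.01065222, -0.53770435]))
face slope s deg -4.32, y deg 0.31, n at s=50: 8.69, n 91
```

View pics/w17.png

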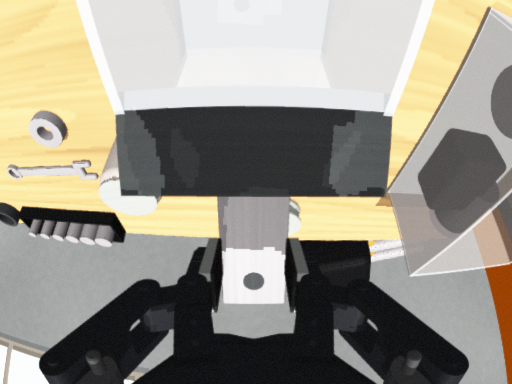

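```bash
python3 -m jog '0 5 0 0 0 -0.05 25;0 0 0 0 0 0 25'
python3 -m jog '0 0 0 0 0 0 60;0 0 0 0 0 0 60;0 0 0 0 0 0 60;0 0 0 0 0 0 60;0 0 0 0 0 0 60'
python3 -m jog '0 0 0 0 0 0 60;0 0 0 0 0 0 60;0 0 0 0 0 0 60'
python3 - <<'E'
from h import *
p,d,c=cam('wrist'); cv2.imwrite('pics/w18.png',p[:,:,::-1])
E
```

```text
t: 32.4
eef_pos: [0.586, 0.3357, 0.1786]
tool_rot: [-0.623, 0.643, -0.295, -0.334]
contact_force: [-0.3, -0.6, -2.0]
gripper_width: 0.394
t: 32.9
eef_pos: [0.5871, 0.3357, 0.1796]
tool_rot: [-0.624, 0.642, -0.295, -0.334]
contact_force: [0.1, -0.1, -0.6]
gripper_width: 0.699
t: 33.2
eef_pos: [0.587, 0.3357, 0.1795]
tool_rot: [-0.623, 0.643, -0.295, -0.334]
contact_force: [0.1, 0.3, 0.0]
gripper_width: 0.703
```

View pics/w18.png

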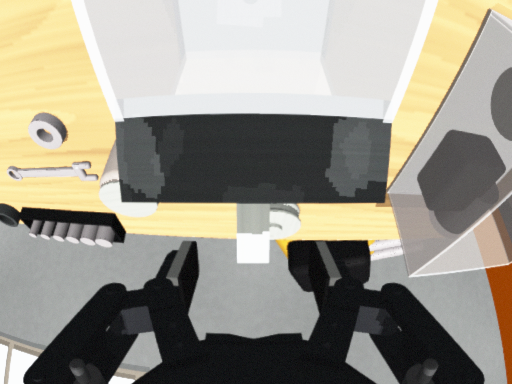

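The tongue at (254,230) is clear, so the third shim went in. I'll back off, then check the table and the bin.

```bash
python3 -m jog '-20 -10 0 0 0 0 60;-40 -10 0 0 0 0 60;-30 0 0 0 0 0 60;0 0 0 0 0 1.15 60;0 0 0 0 0 1.15 60'
python3 -m jog '0 0 0 0 0 1.15 60;0 0 0 0 0 1.15 60;0 0 0 0 0 1.1 60;0 0 0 0 0 0.4 60;0 0 0 0 0 0 60'
python3 - <<'E'
from h import *
p,d,c=cam('top'); cv2.imwrite('pics/t4.png',p[:,:,::-1])
L=shims(p,c); print(L)
s,d,c=cam('scene');cv2.imwrite('pics/s18.png',cv2.resize(s[:,:,::-1],None,fx=1.5,fy=1.5))
p,d,c=cam('wrist'); cv2.imwrite('pics/w19.png',p[:,:,::-1])
print(bot.get_obs()['eef_pos'],bot.get_obs()['q'].round(2),toolrot().as_matrix()[:,2])
print(steps([.458,-.2857,.2],down(87.5)))
E
```

```text
t: 33.75
eef_pos: [0.544, 0.3394, 0.2643]
tool_rot: [-0.576, 0.604, -0.367, -0.411]
contact_force: [1.8, 0.3, -1.0]
gripper_width: 0.704
t: 34.25
eef_pos: [0.5503, 0.3322, 0.263]
tool_rot: [-0.487, 0.517, -0.482, -0.512]
contact_force: [0.9, -0.4, 0.3]
gripper_width: 0.704
[]
[0.54806169 0.33332587 0.26290058] [-1.2   0.48  0.79  1.65 -0.36  1.15  1.31] [-6.19518244e-02  9.98079130e-01  1.47125415e-04]
(array([  61.52075845,  128.86218259, -612.26657079]), array([1.00862659, 0.00646342, 0.09564377]))
```

View pics/t4.png

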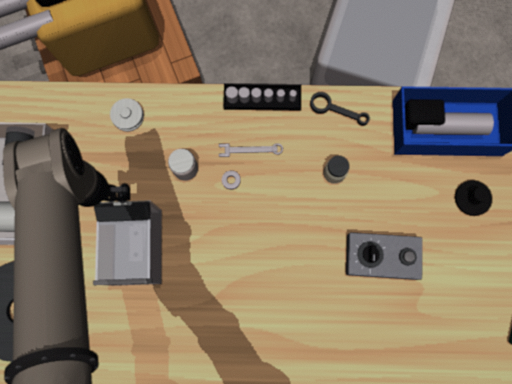

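View pics/s18.png

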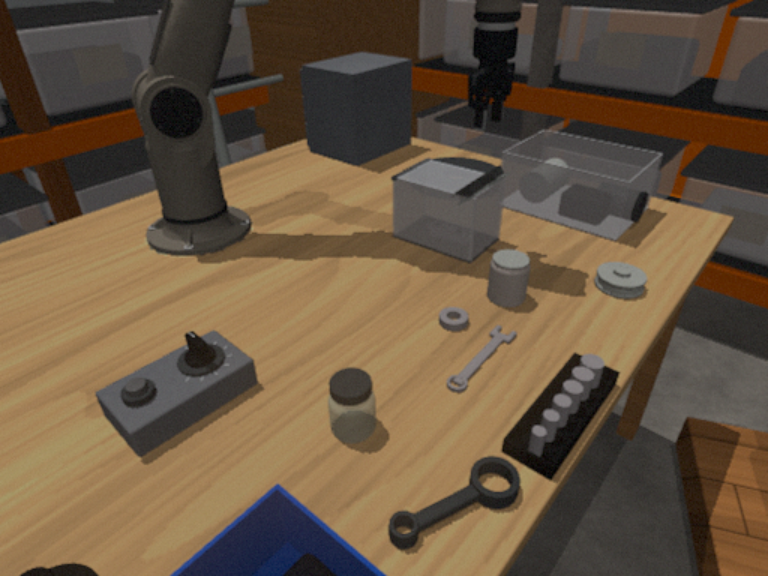

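View pics/w19.png

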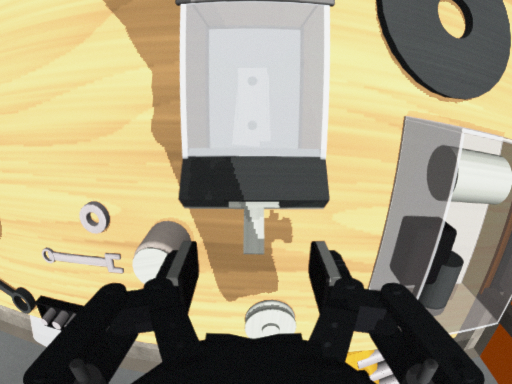

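The table now shows no shims in any view, and the bystanders look where they were. The shims lie stacked in the bin at (252,105). Next is the dial.

```bash
python3 -c "
import cv2;p=cv2.imread('pics/w19.png');cv2.imwrite('pics/w19a.png',cv2.resize(p[0:220,160:350],None,fx=2.7,fy=2.7,interpolation=2))"
python3 -m jog '0 9 -45 0.5 0 0 60;0 9 -45 0.5 0 0 60;0 9 -45 0 0 0 60;0 9 -45 0 0 0 60;0 9 -45 0 0 0 60'
python3 -m jog '0 9 -45 0 0 0 60;0 9 -45 0 0 0 60;0 9 -45 0 0 0 60;0 9 -45 0 0 0 60;0 9 -45 0 0 0 60'
python3 -m jog '15 5 -45 0 0 0 60;15 5 -45 0 0 0 60;15 5 -45 0 0 0 60;15 0 -20 0 0 0 60;0 0 0 0 0 0 60'
python3 - <<'E'
from h import *
print(bot.get_obs()['q'].round(2),steps([.458,-.2857,.2],down(87.5)))
p,d,c=cam('wrist'); cv2.imwrite('pics/w20.png',p[:,:,::-1])
E
```

```text
t: 34.9
eef_pos: [0.4996, 0.1081, 0.2623]
tool_rot: [0.513, -0.492, 0.507, 0.488]
contact_force: [0.6, -1.0, 0.3]
gripper_width: 0.703
t: 35.4
eef_pos: [0.4453, -0.1144, 0.2616]
tool_rot: [0.514, -0.492, 0.507, 0.488]
contact_force: [1.1, -0.3, 0.1]
gripper_width: 0.698
t: 35.9
eef_pos: [0.423, -0.27, 0.2001]
tool_rot: [0.514, -0.49, 0.51, 0.486]
contact_force: [-0.6, 0.0, -0.7]
gripper_width: 0.703
[-0.37  0.35  1.02  2.05 -0.37  0.94  2.37] (array([  0.34248007, -35.68113093, -14.00619034]), array([-0.03960395,  0.00334375,  0.07045664]))
```

View pics/w19a.png

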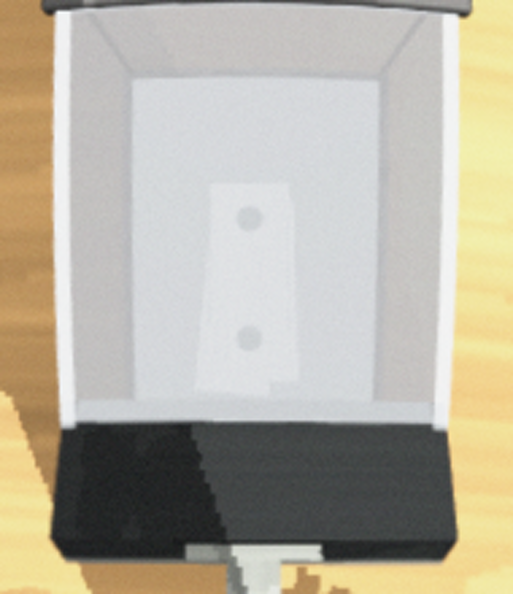

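View pics/w20.png

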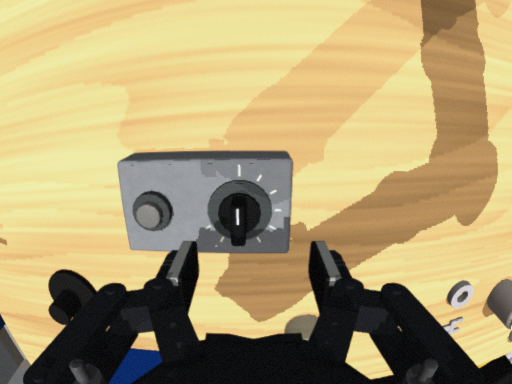

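```bash
python3 -m jog '0 -35.5 -14 0 0 0 45;30 0 0 0 0 0 45;35 0 0 0 0 0 45;30 0 0 0 0 0 45;0 0 0 0 0 0 45'
python3 - <<'E'
from h import *
print(bot.get_obs()['q'].round(2),steps([.458,-.2857,.075],down(87.5)))
p,d,c=cam('wrist'); cv2.imwrite('pics/w21.png',p[:,:,::-1])
E
```

```text
t: 36.45
eef_pos: [0.4601, -0.2796, 0.1044]
tool_rot: [0.512, -0.49, 0.508, 0.49]
contact_force: [0.1, -1.0, -1.1]
gripper_width: 0.53
[-0.19  0.55  0.83  2.03 -0.58  0.8   2.51] (array([29.38761214,  1.9953708 , -6.33378861]), array([0.0408044 , 0.04047351, 0.04457965]))
```

View pics/w21.png

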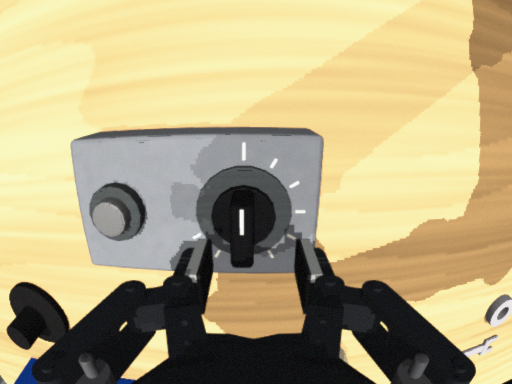

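```bash
python3 -m jog '10 2 -6 0 0 0 45;18 0 0 0 0 0 45;0 0 0 0 0 0 45' 
python3 -m jog '0 0 0 0 0 0 10;0 0 0 0 0 0 5;0 0 0 0 0 0 5;0 0 0 0 0 0 5;0 0 0 0 0 0 5' 40
python3 -m jog '0 0 0 1.2 0 0 5;0 0 0 1.2 0 0 5;0 0 0 1.2 0 0 5;0 0 0 1.2 0 0 5;0 0 0 1.2 0 0 5'
python3 -m jog '0 0 0 1.2 0 0 5;0 0 0 1.2 0 0 5;0 0 0 1.2 0 0 5;0 0 0 1.2 0 0 5;0 0 0 1.2 0 0 5'
python3 -c "
from h import *
z=toolrot().as_matrix()[:,2];print(bot.get_obs()['q'].round(2),np.degrees(np.arctan2(z[1],z[0])),bot.get_obs()['torque'])"
```

```text
t: 36.8
eef_pos: [0.4591, -0.2889, 0.0787]
tool_rot: [0.513, -0.491, 0.508, 0.487]
contact_force: [-0.2, 0.8, -0.5]
gripper_width: 0.528
t: 37.3
eef_pos: [0.4601, -0.2868, 0.08]
tool_rot: [0.514, -0.491, 0.506, 0.488]
contact_force: [-1.3, 8.3, 10.7]
gripper_width: 0.149
t: 37.8
eef_pos: [0.4595, -0.2882, 0.08]
tool_rot: [0.641, -0.307, 0.633, 0.306]
contact_force: [-2.9, 5.0, 7.6]
gripper_width: 0.153
t: 38.3
eef_pos: [0.4582, -0.289, 0.08]
tool_rot: [0.704, -0.093, 0.698, 0.094]
contact_force: [-5.3, 3.2, 9.6]
gripper_width: 0.151
[-0.32  0.76  1.1   2.05 -0.91  0.91  1.56] 15.264386543704061 [0.5296665  1.61600027 0.12453671]
```

```bash
python3 -m jog '0 0 0 1.2 0 0 5;0 0 0 1.2 0 0 5;0 0 0 0.5 0 0 5;0 0 0 0 0 0 5;0 0 0 0 0 0 5'
python3 -c "
from h import *
z=toolrot().as_matrix()[:,2];print(bot.get_obs()['q'].round(2),np.degrees(np.arctan2(z[1],z[0])),bot.get_obs()['torque'])"
python3 -m jog '0 0 0 0 0 0 40;0 0 0 0 0 0 40;0 0 0 0 0 0 40;0 0 0 0 0 0 40;-20 0 0 0 0 0 40'
python3 -m jog '-40 0 0 0 0 0 40;-40 0 0 0 0 0 40;-30 0 0 0 0 0 40;0 0 0 0 0 0 40'
python3 - <<'E'
from h import *
print(bot.get_obs()['q'].round(2))
p,d,c=cam('wrist'); cv2.imwrite('pics/w22.png',p[:,:,::-1]); np.savez('pics/w22.npz',p=p,T=c['T'])
p,d,c=cam('top'); up(p,330,215,440,295,7,'pics/t22.png')
E
```

```text
t: 38.8
eef_pos: [0.4575, -0.289, 0.08]
tool_rot: [0.71, 0.013, 0.704, -0.011]
contact_force: [-6.9, 4.7, 12.2]
gripper_width: 0.151
[-0.34  0.82  1.16  2.05 -0.97  0.96  1.31] -1.8889073130785234 [ 0.71525248  1.8754266  -0.08347737]
t: 39.3
eef_pos: [0.4582, -0.2882, 0.0974]
tool_rot: [0.709, 0.012, 0.705, -0.01]
contact_force: [0.1, -0.2, 0.8]
gripper_width: 0.468
t: 39.7
eef_pos: [0.4594, -0.2912, 0.2124]
tool_rot: [0.712, 0.011, 0.702, -0.012]
contact_force: [0.3, -0.2, 0.3]
gripper_width: 0.464
[-0.48  0.68  1.38  1.95 -0.75  1.15  1.17]
```

View pics/w22.png

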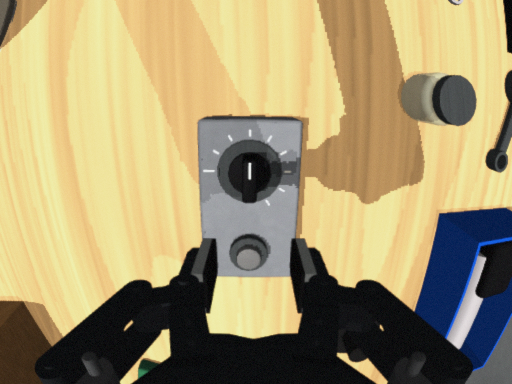

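The dial line at (250,165) points at the third tick past the long zero tick at (209,170). Now the button, seen at (249,258).

```bash
python3 -m jog '0 0 0 -1.2 0 0 20;0 0 0 -1.2 0 0 0;0 0 0 -1.2 0 0 0;0 0 0 -1.2 0 0 0;0 0 0 -1.2 0 0 0'
python3 - <<'E'
from h import *
z=np.load('pics/w22.npz');c=bot.calibration('wrist');c['T']=z['T'];print(plane(c,[[249,259]],.072,True),plane(c,[[250,198]],.094,True))
p,d,c=cam('wrist'); cv2.imwrite('pics/w23.png',p[:,:,::-1]); np.savez('pics/w23.npz',p=p,T=c['T'])
print(bot.get_obs()['q'].round(2),steps([.456,-.380,.11],down(90)))
E
```

```text
t: 40.3
eef_pos: [0.4573, -0.2886, 0.2073]
tool_rot: [0.678, -0.209, 0.673, 0.209]
contact_force: [-0.5, 0.4, 0.3]
gripper_width: -0.0
[[ 0.45536751 -0.38054321  0.072     ]] [[ 0.45927014 -0.30138466  0.094     ]]
[-0.43  0.55  1.23  1.96 -0.61  1.06  1.67] (array([ 97.3769959 , -73.91265854, -53.80926968]), array([-9.20622427,  0.05830252,  0.06243947]))
```

View pics/w23.png

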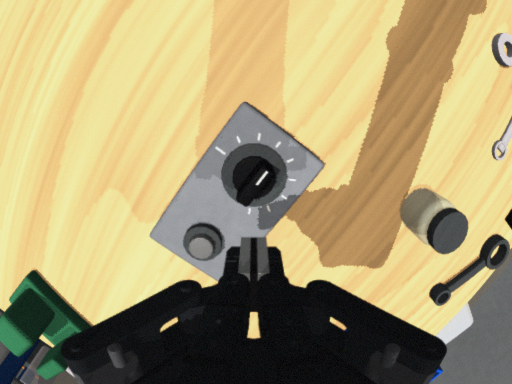

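View pics/t22.png

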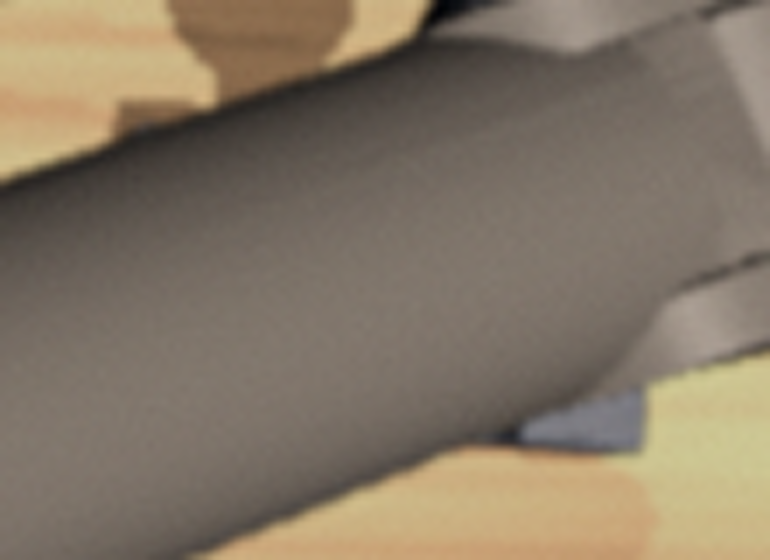

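```bash
python3 -m jog '0 -37 -27 0 0 0 0;0 -37 -27 0 0 0 0;30 0 0 0 0 0 0;40 0 0 0 0 0 0;27 0 0 0 0 0 0'
python3 - <<'E'
from h import *
print(bot.get_obs()['q'].round(2),steps([.4555,-.3805,.08]))
p,d,c=cam('wrist'); cv2.imwrite('pics/w24.png',p[:,:,::-1])
E
```

```text
t: 40.85
eef_pos: [0.4544, -0.3799, 0.108]
tool_rot: [0.679, -0.206, 0.674, 0.207]
contact_force: [0.6, 0.2, -0.6]
gripper_width: -0.002
[-0.1   0.72  1.01  1.91 -0.77  0.95  1.87] (array([28.05101466, -1.09803479,  0.38590427]), array([0., 0., 0.]))
```

View pics/w24.png

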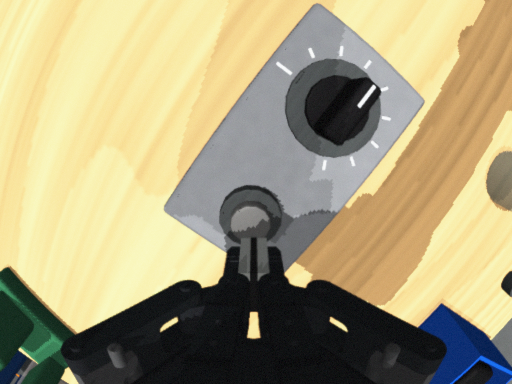

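The tips are over the button at (250,218), and the dial line's direction is 90° from the zero tick. Pressing now.

```bash
python3 -m jog '26 -1 0 0 0 0 0;6 0 0 0 0 0 0;4 0 0 0 0 0 0;0 0 0 0 0 0 0'
python3 -m jog '4 0 0 0 0 0 0;3 0 0 0 0 0 0;0 0 0 0 0 0 0'
```

```text
t: 41.3
eef_pos: [0.4566, -0.3817, 0.076]
tool_rot: [0.679, -0.208, 0.673, 0.207]
contact_force: [-0.3, -0.0, 1.1]
gripper_width: 0.002
t: 41.6
eef_pos: [0.4572, -0.3822, 0.0692]
tool_rot: [0.68, -0.209, 0.672, 0.206]
contact_force: [1.0, -1.0, 3.5]
gripper_width: 0.0
```

```bash
python3 -m jog '3 0 0 0 0 0 0;2 0 0 0 0 0 0;0 0 0 0 0 0 0'
python3 -m jog '3 0 0 0 0 0 0;0 0 0 0 0 0 0;0 0 0 0 0 0 0'
```

```text
t: 41.9
eef_pos: [0.4572, -0.3823, 0.0658]
tool_rot: [0.68, -0.208, 0.672, 0.207]
contact_force: [-2.3, 5.9, 22.0]
gripper_width: -0.0
t: 42.2
eef_pos: [0.4574, -0.3824, 0.0653]
tool_rot: [0.681, -0.208, 0.671, 0.207]
contact_force: [-8.0, 12.2, 46.4]
gripper_width: 0.001
```

The button is bottomed out: the tip stopped at 65 mm and the force rose to 46 N. Retracting and checking.

```bash
python3 -m jog '-10 0 0 0 0 0 0;-30 0 0 0 0 0 0;-40 0 0 0 0 0 0;-40 0 0 0 0 0 0;-40 0 0 0 0 0 0'
python3 -m jog '-20 40 -20 0 0 0 0;0 0 0 0 0 0 0;0 0 0 0 0 0 0;0 0 0 0 0 0 0'
python3 - <<'E'
from h import *
p,d,c=cam('wrist'); cv2.imwrite('pics/w25.png',p[:,:,::-1])
p,d,c=cam('top'); cv2.imwrite('pics/t25.png',p[:,:,::-1]); print(shims(p,c)); up(p,80,160,180,300,4,'pics/t25b.png')
o=bot.get_obs(); print(o['eef_pos'],o['contact_force'],abs(o['joint_vel']).max())
E
```

```text
t: 42.7
eef_pos: [0.4547, -0.3812, 0.2217]
tool_rot: [0.679, -0.208, 0.673, 0.207]
contact_force: [1.8, -0.7, -0.7]
gripper_width: 0.001
t: 43.1
eef_pos: [0.4166, -0.3593, 0.2397]
tool_rot: [0.679, -0.208, 0.673, 0.208]
contact_force: [0.1, 0.5, -0.2]
gripper_width: -0.003
[]
[ 0.41645427 -0.35978062  0.23956731] [-0.77250482  1.1280386  -1.44900819] 0.00607368963236197
```

View pics/w25.png

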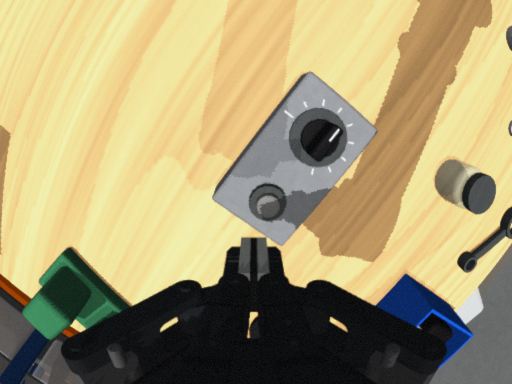

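View pics/t25.png

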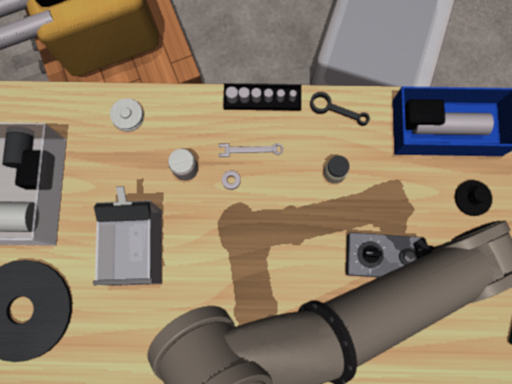

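View pics/t25b.png

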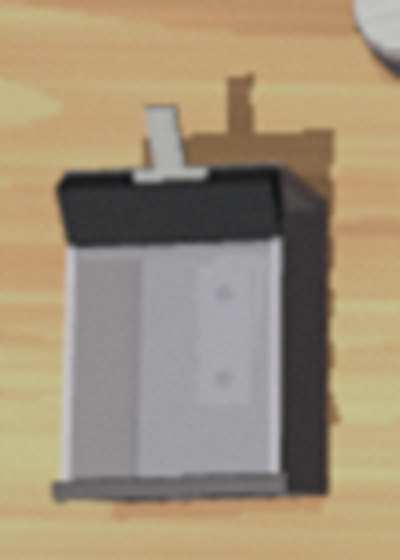

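```bash
python3 -c "
from station import bot
print(bot.hand_in())"
```

```text
the job is handed in; nothing more can be done
None
```

I turned the dial back from click 5 to its zero stop. Then I posted all three shims on the table through the bin's slot, set the dial three clicks clockwise, and pressed the record button home. I handed the job in at about 43 s.

**Last checks:**
- **Shims:** none are left on the table in any view. They lie stacked in the bin and the chute is empty. I watched each one leave the chute, but the stack shows as a single outline, so I didn't count three inside the bin.
- **Dial:** in the last wrist picture its line is 90° clockwise of the zero tick, which is click 3.
- **Button:** it bottomed out under the fingertips, with the force rising to 46 N. I then pulled back and it looks up in the picture, but I didn't measure its height.
- **Bystanders:** the bearing, filter, jar and wrench look unmoved in the top view.

For the second and third shims the wrist was close to a joint limit, so I tilted them a few degrees less than the chute. They still slid in freely.

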